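# Bore check with a collared gauge rod

### The job

Check the bore of the inclined guide tube: turn the clamp knob on the parking cradle a quarter turn anticlockwise so that its keeper swings clear of the gauge rod, take the gauge by its handle, slide its thin end gently into the tube until the collar stops against the mouth, and draw it all the way out again. Then present it for reading: hold the rod level and still with its tip over the middle of the tall reading post's round top, about two to three centimetres above it, touching nothing but the gripper, and finish while still holding it there. Leave the knob open and the loose parts lying about where they are.

Things in the scene. Friction and masses are not known exactly. Their poses are not given: they have to be found in the camera images.
- cradle: fixed steel cradle, base plate 170x56x8 mm. Origin on the work surface under the collar's front face; x level along the parked gauge to its tip, y to the knob's side, z up. Gauge axis 60 mm up. 12 mm thick forks at x = +20 mm (under the rod, top 65 mm up) and x = -95 mm (under the handle's end, top 63 mm up), end plate at x = -116 mm, 68 mm high; the handle is free from x = -89 to -10 mm
- clamp_knob (a joint): clamp knob on a pillar at x = +20, y = +50 mm of the cradle, vertical axis; 0 = keeper across over the rod (starts 0 to 0.15), grows anticlockwise seen from above to the stop at 1.6 rad, where the keeper points along the cradle's +x; the gauge can be lifted from 1.2 rad on. Stays where it is left; turning takes about 0.06 N m
- knob_grip (a point): point on the knob's axis at gripping height, 102 mm above the work surface. The knob is an upright bar 44 mm long, 12 mm thick, from 83 to 113 mm above the surface. Axes turn with the knob: y along the bar (keeper points to -y), x across its 12 mm, z up. The keeper below is a strip 14 mm wide, 70 to 75 mm above the surface, reaching 62 mm from the axis
- gauge: loose steel gauge rod, 190 mm long, about 0.2 kg: thin rod 12 mm in diameter, 80 mm long, with ring marks at its chamfered tip; collar 34 mm in diameter, 10 mm thick; square handle 16x16 mm, 100 mm long. Origin at the centre of the collar's front face; x along the rod to the tip, z up as parked; collar x = -10 to 0, handle x = -110 to -10 mm. Balance point near x = -30 mm
- gauge_tip (a point): centre of the gauge's tip, 80 mm from the collar's front face along the gauge's x
- gauge_grip (a point): good place to hold the handle: on the axis, 55 mm behind the collar's front face; the handle is 16 mm wide there and free on both sides
- guide_tube: fixed steel guide tube, inclined 25 degrees, mouth at the upper end. Origin at the mouth's centre, 115 mm above the work surface; x is the bore's axis, into the tube and 25 degrees downwards, y level. Outside 34 mm, at the mouth 44 mm; bore 16 mm, flared to 26 mm over the first 12 mm; length 90 mm, open at both ends. The collar stops on the rim when the gauge's origin meets this origin
- post_top (a point): centre of the flat round top of the fixed reading post, marked with a thin cross; 140 mm above the work surface; top disc 56 mm in diameter on a 20 mm column with an 80 mm foot
- round_bar_i: plain round steel bar, 16 mm thick, 140 mm long, lying; a bystander; origin at the centre of its underside
- nut_0: M18 hexagon nut, 27 mm across flats, 15 mm high; a bystander; origin at the centre of its underside
- base_washer_j: square plate washer, 46x46x6 mm, with a hole; a bystander; origin at the centre of its underside
- gas_nozzle: copper gas nozzle, 25 mm thick, 68 mm long, lying; a bystander; origin at the centre of its underside
- offcut_flat_l: flat steel offcut, 30x85x6 mm, lying; a bystander; origin at the centre of its underside
- tube_stand: the foot that carries the guide tube: base plate 130x80x10 mm, 20 mm before to 110 mm behind its origin along x; origin on the work surface under the centre of the tube's mouth, x the horizontal direction of insertion
- reading_post: the reading post, 140 mm high; origin on the work surface under the centre of its top
There are look-alikes about, which are no part of the job. What is shaped like the reading_post but blue is not meant.

How it is judged (in metres and radians):
On the way, in this order (a step that is already met when the one before it is completed fails the run):
1. the clamp knob is open (at least 1.2 rad) while the gauge still rests in its cradle (value of joint clamp_knob above 1.2 rad and distance of gauge from where it was at the start of the episode below 0.02 m), for 0.1 s.
2. the gauge is in the guide tube up to its collar: collar face within 3 mm of the mouth, rod in line with the bore (distance between gauge and guide_tube below 0.0055 m and x of gauge in the frame of guide_tube above -0.003 m and x of gauge_tip in the frame of guide_tube above 0.07 m and angle between the x axis of gauge and the x axis of guide_tube, either way round below 0.1 rad), for 0.05 s.
3. the gauge's tip is drawn clear of the tube's mouth (x of gauge_tip in the frame of guide_tube below -0.005 m), for 0.05 s.
At the end, for the whole second after the job is handed in: The gripper still holds the gauge still (under 0.02 m/s) and level within 0.12 rad (7 degrees), its tip within 16 mm of the middle of the reading post's top seen from above and 10 to 45 mm above it, touching neither the post, the tube nor the cradle; the clamp knob is still open (over 1.2 rad) (horizontal distance between gauge_tip and post_top below 0.016 m and z of gauge_tip in the frame of post_top between 0.01 and 0.045 m and angle between gauge's own x axis and vertical between 1.45 and 1.69 rad and contact force between gauge and the fingers above 2 N and contact force between gauge and reading_post below 0.05 N and contact force between gauge and tube_stand below 0.05 N and contact force between gauge and cradle below 0.05 N and linear speed of gauge below 0.02 m/s and angular speed of gauge below 0.15 rad/s and value of joint clamp_knob above 1.2 rad); the arm keeps its last pose, push and grip.
It fails at once if a loose bystander (round bar, nut, washer, nozzle or flat) is moved more than 30 mm (distance of any of round_bar_i, nut_0, base_washer_j, gas_nozzle, offcut_flat_l from where it was at the start of the episode above 0.03 m).
It fails at once if the gauge is rammed into the guide tube (over 60 N) (contact force between gauge and tube_stand above 60 N).
It also fails if it takes over 58 s, if anything falls off the work surface, if the arm or the gripper's body presses on something with over 40 N, if the wrist force passes 120 N, or if a joint passes its speed limit or range.

### The arm

A 6-joint arm with a two-finger parallel gripper is mounted at the origin on a cart in front of the work surface, level with it; the furniture and walls round the work are solid. World frame = base frame: x ahead of the robot, y to its left, z up, the work surface at z = 0. Lengths are in mm, angles in rad, forces in N, time in s.
With the tool pointing down it reaches from about 400 to 825 mm from the base axis. Payload 7 kg.
Tool frame: the origin (TCP) lies at the very end of the fingers, on their centre line; the grasp point (between the pads) lies 19 mm behind it (arm.grasp_offset is the distance from the TCP to the grasp point, in mm); z points along the fingers, y is the direction in which the jaws open and shut (so a half turn about z gives the same grasp; the last joint's range is limited). The gripper opens to 88 mm and grips with 3 to 60 N. Pads are 19 mm wide; open, the fingers measure 130 mm over their backs; the gripper's body (78 mm by 193 mm) begins 47 mm behind the grasp point.
Start: joints at [-0.843, 0.359, 0.012, 0, -1.224, -0.288], TCP at [287.359, -610.754, 226.561] pointing down, gripper open.
Joint ranges: [-3.07, 3.07], [-1.43, 2.12], [-1.02, 1.25], [-3.03, 1.67], [-3.05, -0], [-3.03, 3.03]. Speed limits (rad/s): [2.39, 2.39, 3.01, 3.14, 3.14, 3.14].

### API

Orientations are given as [roll, pitch, yaw] about the fixed x, y, z axes, in that order (R = Rz(yaw) Ry(pitch) Rx(roll)).
In Python, from cell import arm, snapshot gives the robot as it stands.
- The arm moves only by the shell command python3 -m handwheel 'ROWS' [FORCE]. ROWS is text: rows parted by semicolons, each of 7 numbers parted by spaces: the turn, a rotation vector about the world's x, y, z as a fraction of full scale, then the shift along the world's x, y, z as a fraction of full scale, then the opening, from -1 (shut) to 1 (fully open). A call has 1 to 20 rows; each row is the pose to reach, as a shift and turn from the pose commanded when the call began, turning the shorter way round; what a row does not reach only later rows make up. Full scale, the value 1, is 0.4 m for a shift and pi rad for a turn. A row lasts 1/10 s, in which the tool goes at most 50 mm and 8.59 degrees, less where a joint would pass 70% of its speed; a pose out of reach is approached as far as the arm can. A call with a number of a shift or a turn outside -1 to 1 is refused whole. A call with a gripper value outside its range is refused whole. The fingers move at their own pace and stop on an object; FORCE is the grip in N (left out, the last holds). Time passes only in rows, so rows that repeat a pose let the fingers close. It gives the time, the measured TCP pose, the force and the opening at its end, in the units of the state.
- arm.state(): the state, without advancing time (a new reading comes with each control period).
- snapshot(name): name is "scene" or "top"; returns a dict with "image" (400x640x3 uint8, blue, green, red), "fx", "fy", "cx", "cy" (pixels), "distortion" ([k1, k2, p1, p2, k3] as OpenCV has them; the pictures are not rectified), "world_to_cam" (4x4, takes a point from world to camera coordinates). Camera axes: x right, y up, looking along -z (the intrinsics and any distortion apply to the point x, -y, -z); pixel columns grow to the right and rows downward; lengths in mm; the calibration is good to about 2 mm. A picture is of the moment at which its call begins. There is no depth.
- arm.hand_in(): hands the job in, once; it reports no verdict.
The state is a dict: "time_s": time; "q": joint angles; "qd": joint speeds; "joint_efforts": joint torques, N m; "tool_pos": TCP position; "orientation": TCP orientation; "wrist_force": force on the tool from outside, world axes, zero at the start; "wrist_torque": the same for the moment, N m; "grip_width": finger opening in mm.
Only numpy, scipy, OpenCV 4.12 (cv2) and the standard library are available. Lean on these libraries where they do the work, as an engineer would, in place of code of your own. Each camera call takes 0.05 s, during which the arm holds its last target.

## Working session

There is one attempt and no reset: what is moved stays moved. The work goes in short steps, Python scripts to look and compute and a shell command to move; the robot and the scene stay as the last step left them, time stands still between calls to the robot, and variables do not carry over. Pictures are saved under pics/ and viewed, and the job is handed in when it is done.

```bash
ls; mkdir -p pics; python3 - <<'E'
from cell import arm, snapshot
import cv2,numpy as np
for n in("scene","top"):
    s=snapshot(n); cv2.imwrite(f"pics/{n}0.png",s["image"])
    print(n,s["fx"],s["fy"],s["cx"],s["cy"],s["distortion"],np.round(s["world_to_cam"],4).tolist())
print(arm.state())
E
```

```text
pics
scene 443.77206815114096 443.77206815114096 322.09642991795727 202.93166797966535 [-0.07633736  0.          0.          0.          0.        ] [[0.6007, -0.7993, 0.0177, -293.2673], [0.4519, 0.3578, 0.8172, -351.2767], [-0.6595, -0.4828, 0.5761, -956.9579], [0.0, 0.0, 0.0, 1.0]]
top 389.05788810785174 389.05788810785174 311.61048886767844 199.5812409438562 [0.02048846 0.         0.         0.         0.        ] [[0.0142, -0.9996, -0.0259, 53.107], [0.9842, 0.0094, 0.1767, -568.7227], [-0.1764, -0.028, 0.9839, -1086.2972], [0.0, 0.0, 0.0, 1.0]]
{'time_s': 0.1, 'q': array([-8.42892495e-01,  3.59321942e-01,  1.11619623e-02, -3.53550196e-04,
       -1.22413712e+00, -2.88109838e-01]), 'qd': array([ 0.000782  , -0.00328047,  0.0024154 ,  0.00130271, -0.00160704,
        0.00117325]), 'joint_efforts': array([-3.85595748e-03, -5.84161484e+01,  2.93750399e+01,  7.01546386e+00,
        1.02156086e-02, -6.72681563e-05]), 'tool_pos': array([ 287.18226889, -610.3597948 ,  225.70896519]), 'orientation': array([ 3.14005928e+00, -1.07797197e-04, -2.70191895e+00]), 'wrist_force': array([ 0.12787686, -0.13129576,  0.4736549 ]), 'wrist_torque': array([ 0.00937725,  0.02190106, -0.02233582]), 'grip_width': 87.9581579074608}
```

View pics/scene0.png

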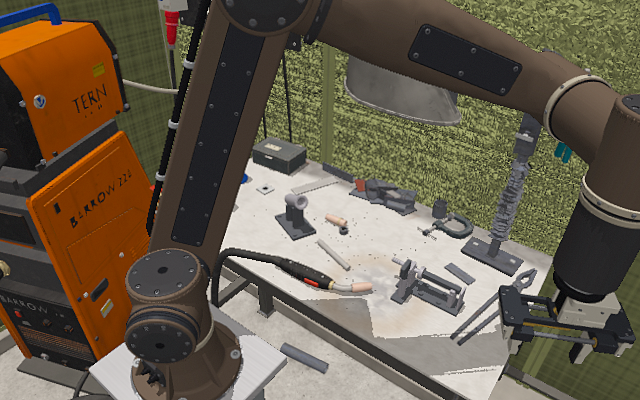

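View pics/top0.png

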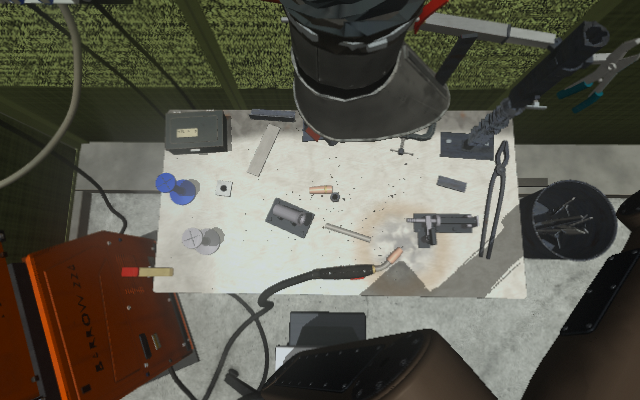

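```bash
cat > h.py <<'E'
import numpy as np,cv2
from cell import arm,snapshot
class Cam:
    def __init__(s,n,save=None):
        d=snapshot(n); s.im=d["image"]; s.K=np.array([[d["fx"],0,d["cx"]],[0,d["fy"],d["cy"]],[0,0,1]])
        s.D=np.array(d["distortion"],float); s.T=np.array(d["world_to_cam"],float)
        F=np.diag([1,-1,-1]); s.R=F@s.T[:3,:3]; s.t=F@s.T[:3,3]; s.c=-s.R.T@s.t
        if save: cv2.imwrite(save,s.im)
    def proj(s,P):
        return cv2.projectPoints(np.array(P,float).reshape(-1,3),cv2.Rodrigues(s.R)[0],s.t,s.K,s.D)[0].reshape(-1,2)
    def ray(s,uv):
        u=cv2.undistortPoints(np.array(uv,float).reshape(-1,1,2),s.K,s.D).reshape(-1,2)
        r=np.c_[u,np.ones(len(u))]@s.R
        return r/np.linalg.norm(r,axis=1)[:,None]
    def plane(s,uv,z):
        r=s.ray(uv); return s.c+r*((z-s.c[2])/r[:,2])[:,None]
def tri(a,ua,b,ub):
    ra=a.ray(ua)[0]; rb=b.ray(ub)[0]
    A=np.c_[ra,-rb]; k=np.linalg.lstsq(A,b.c-a.c,rcond=None)[0]
    p=a.c+ra*k[0]; q=b.c+rb*k[1]
    return (p+q)/2, np.linalg.norm(p-q)
def crop(im,x0,y0,x1,y1,k,fn):
    cv2.imwrite(fn,cv2.resize(im[y0:y1,x0:x1],None,fx=k,fy=k,interpolation=cv2.INTER_CUBIC))
E
python3 - <<'E'
from h import *
s=Cam("scene");t=Cam("top")
crop(t.im,390,190,490,260,8,"pics/t_cr.png")
crop(t.im,150,160,350,290,4,"pics/t_left.png")
crop(s.im,380,240,480,315,8,"pics/s_cr.png")
crop(s.im,230,140,330,250,5,"pics/s_tube.png")
print(s.c,t.c)
E
```

```text
[-296.20528729 -570.79209865  843.58059022] [ 367.39667005   27.97422236 1170.7026145 ]
```

View pics/t_cr.png

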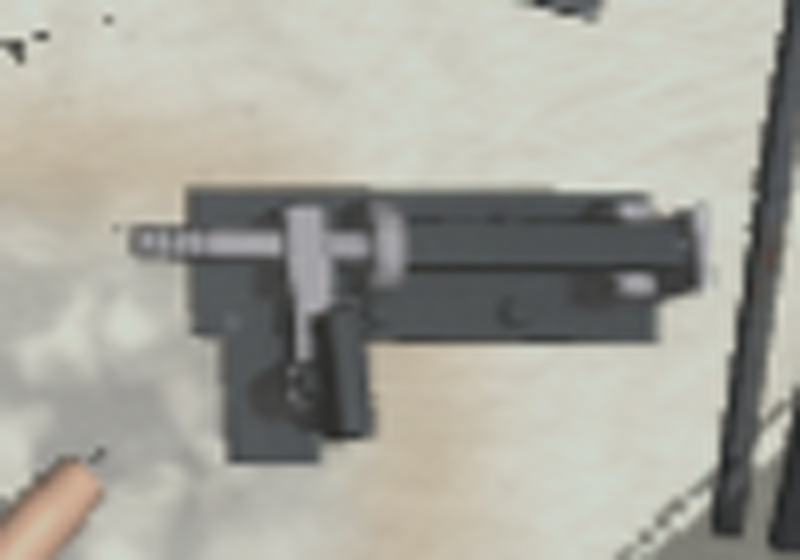

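View pics/t_left.png

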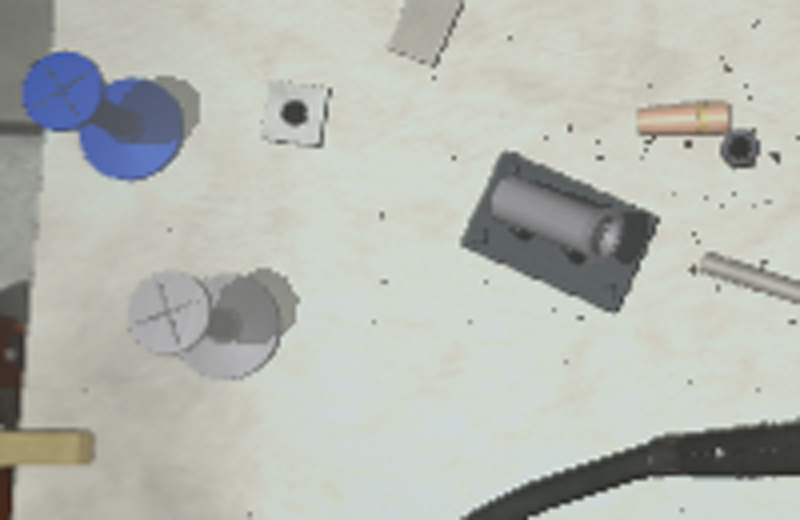

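View pics/s_cr.png

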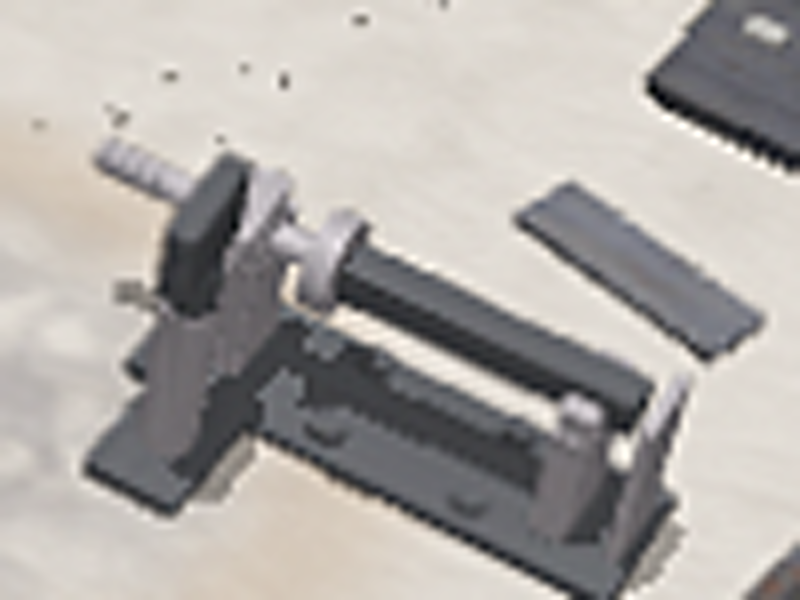

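View pics/s_tube.png

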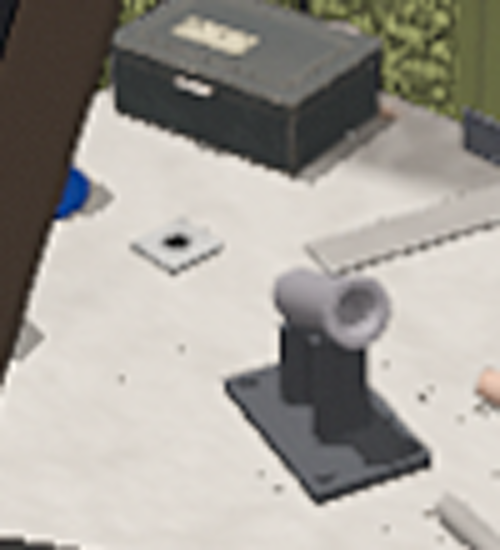

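```bash
python3 - <<'E'
from h import *
s=Cam("scene");t=Cam("top")
def T(x,y):return [(x+.5)/8-.5+390,(y+.5)/8-.5+190]
def S(x,y):return [(x+.5)/8-.5+380,(y+.5)/8-.5+240]
def TL(x,y):return [(x+.5)/4-.5+150,(y+.5)/4-.5+160]
def ST(x,y):return [(x+.5)/5-.5+230,(y+.5)/5-.5+140]
for n,a,b in [("tip",T(133,243),S(103,152)),("collar front top?",T(376,245),S(318,258)),("knob top far end",T(345,312),S(235,158)),("knob top near end",T(357,432),S(195,215)),("postless mouth c",None,None)]:
    if a: print(n,a,b,*[np.round(v,1) for v in tri(t,a,s,b)])
g=cv2.cvtColor(t.im,cv2.COLOR_BGR2GRAY)
print(g[212:232,405:482:4].T.tolist() and '')
for c in list(range(407,425,2)):print(c,g[214:228,c])
for c in range(444,474,4):print(c,g[212:230,c])
print("mouth",tri(t,TL(610,232),s,ST(360,310)))
print("post top plane140",t.plane([TL(169,312)],140), "foot",t.plane([TL(230,325)],0))
E
```

```text
tip [406.1875, 219.9375] [392.4375, 258.5625] [ 510.2 -211.2   62.2] 1.3
collar front top? [436.5625, 220.1875] [419.3125, 271.8125] [ 508.3 -293.2   65.1] 4.7
knob top far end [432.6875, 228.5625] [408.9375, 259.3125] [ 480.2 -269.2  114. ] 1.1
knob top near end [434.1875, 243.5625] [403.9375, 266.4375] [ 441.3 -272.2  120.4] 4.8

407 [192 191 189 190 116 122 124 113 148 176 181 182 186 184]
409 [188 187 187 191 114 127 133 115 140 171 175 179 179 179]
411 [185 187 188 189 110 109 127 113 117 169 174 176 180 182]
413 [113 110 109 111  86 135 140 116  85 124 128 130 134 137]
415 [ 92  89  88  88  83 120 139 117  68  85  88  88  88  88]
417 [ 92  88  86  86 102 147 168 144  76  86  89  89  88  90]
419 [ 92  88  87  87 100 145 168 145  78  86  88  88  88  90]
421 [ 91  88  86  77  90 143 170 146  78  80  80  80  80  83]
423 [ 91  87  71  67  86 143 168 147  80  69  68  68  68  77]
444 [203 166  99  84  82  66  83  85  85  84  84  55  78  82  82  83  84  83]
448 [203 163  96  82  82  74  83  83  83  83  83  55  77  82  82  84  82  84]
452 [205 162  95  82  76  64  80  82  82  81  82  54  76  81  81  76  71  67]
456 [203 159  95  80  80  65  79  82  82  82  84  55  76  83  81  81  80  81]
460 [208 206 107  82  82  65  79  81  81  82  82  53  73  78  79  77  79  80]
464 [203 208 108  60  63  56  76  81  81  81  82  55  63  65  65  68  71  81]
468 [209 206 107 134 169 105  81  80  81  81  82  56 125 157 119  79  79  82]
472 [208 205 207 204 164  98  79  81  80  81  82  56  61  68  70  88 150 159]
mouth (array([504.23412863,  84.78557066, 118.72096888]), np.float64(4.5280082643710555))
post top plane140 [[446.25916323 374.65902259 140.        ]] foot [[447.69794828 374.8361758    0.        ]]
```

```bash
python3 - <<'E'
from h import *
s=Cam("scene");t=Cam("top")
def T(x,y):return [(x+.5)/8-.5+390,(y+.5)/8-.5+190]
def TL(x,y):return [(x+.5)/4-.5+150,(y+.5)/4-.5+160]
def ST(x,y):return [(x+.5)/5-.5+230,(y+.5)/5-.5+140]
tip=t.plane([[406.3,220.0]],60)[0]; h=t.plane([[458,220.2]],62)[0]
cf=t.plane([T(376,245)],60)[0]; he=t.plane([T(688,250)],66)[0]
print(tip,h,cf,he)
ux=tip-h;ux[2]=0;ux/=np.linalg.norm(ux);uy=np.cross([0,0,1],ux)
print("ux",ux,"yaw",np.arctan2(ux[1],ux[0]), "tip-cf",(tip-cf)@ux,"cf-he",(cf-he)@ux)
O=tip-80*ux;O[2]=0
k=O+20*ux+50*uy
print("O",O,"knob pred",k)
a=t.plane([T(345,310)],113)[0];b=t.plane([T(355,434)],113)[0]
print("knob meas",a,b,(a+b)/2,np.linalg.norm(a-b),"ang",np.arctan2((a-b)[1],(a-b)[0])-(np.arctan2(ux[1],ux[0])-np.pi/2))
# project predictions overlay
for th in (0,0.08,0.15):
  pass
def pt(x,y,z):return O+x*ux+y*uy+[0,0,z]
P=[pt(80,0,60),pt(0,0,60),pt(-110,0,60),pt(20,50,113),pt(20,50,102),pt(0,0,77),pt(20,0,72)]
for c,n,(x0,y0,x1,y1) in((t,"t",(390,190,490,260)),(s,"s",(380,240,480,315))):
    im=cv2.resize(c.im[y0:y1,x0:x1],None,fx=8,fy=8,interpolation=cv2.INTER_CUBIC)
    for q in c.proj(P):
        p=((q+.5-[x0,y0])*8-.5).astype(int).tolist(); cv2.drawMarker(im,p,(0,0,255),0,14,1)
    cv2.imwrite(f"pics/ov_{n}.png",im)
E
```

```text
[ 509.89708133 -211.44186946   60.        ] [ 510.74926209 -356.12998085   62.        ] [ 510.34226388 -296.74388099   60.        ] [ 509.06874927 -403.35985038   66.        ]
ux [-0.00588968  0.99998266  0.        ] yaw 1.5766860360612212 tip-cf 85.30315400560397 cf-he 106.60661962410859
O [ 510.36825535 -291.44048192    0.        ] knob pred [ 460.25132906 -271.73531256    0.        ]
knob meas [ 481.31822343 -269.96933368  113.        ] [ 439.69507598 -271.55333562  113.        ] [ 460.50664971 -270.76133465  113.        ] 41.65327676770344 ang 0.03214772977337888
```

```bash
python3 -c "
import cv2,numpy as np
a=cv2.imread('pics/ov_t.png');b=cv2.imread('pics/ov_s.png')
cv2.imwrite('pics/ov2.png',cv2.resize(np.vstack([a,b]),None,fx=.6,fy=.6)[:,:])
"
```

```text
(no output)
```

View pics/ov_t.png

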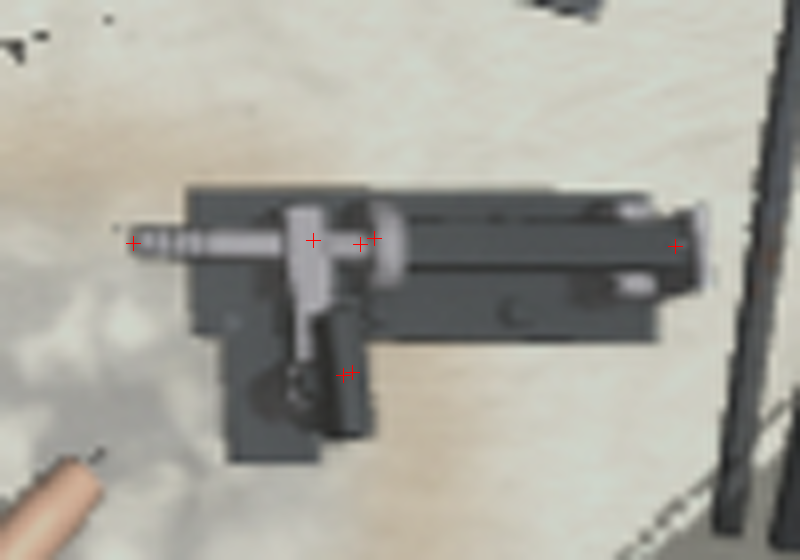

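View pics/ov_s.png

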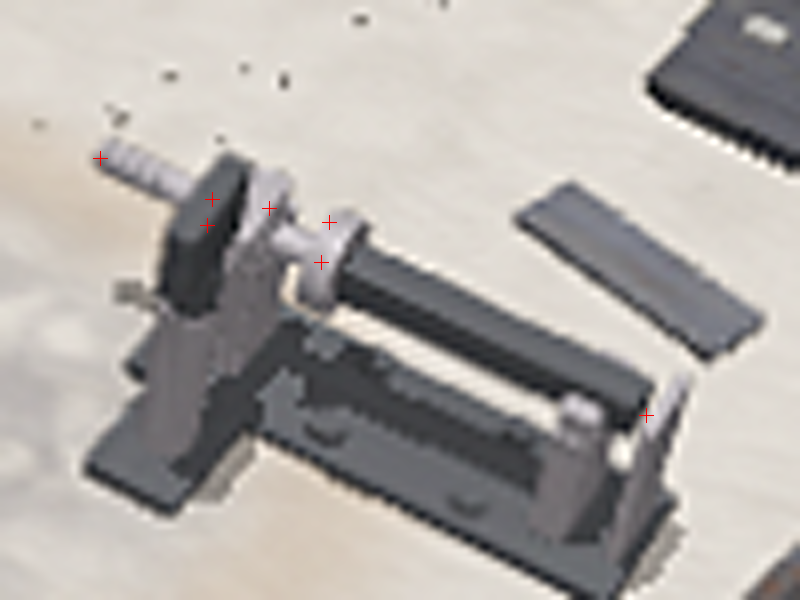

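```bash
R="0 0 -0.1145 0.4326 0.8487 -0.166 1"; python3 -m handwheel '0 0 -0.06 0.2 0.4 -0.05 1;0 0 -0.06 0.2 0.4 -0.05 1;0 0 -0.06 0.2 0.4 -0.05 1;0 0 -0.06 0.2 0.4 -0.05 1;0 0 -0.1145 0.4326 0.8485 -0.166 1;0 0 -0.1145 0.4326 0.8485 -0.166 1;0 0 -0.1145 0.4326 0.8485 -0.166 1;0 0 -0.1145 0.4326 0.8485 -0.166 1;0 0 -0.1145 0.4326 0.8485 -0.166 1;0 0 -0.1145 0.4326 0.8485 -0.166 1;0 0 -0.1145 0.4326 0.8485 -0.166 1;0 0 -0.1145 0.4326 0.8485 -0.166 1'
python3 - <<'E'
from h import *
t=Cam("top");s=Cam("scene","pics/scene1.png")
cv2.imwrite("pics/top1.png",t.im)
crop(s.im,340,180,540,330,4,"pics/s1.png")
print(arm.state()["q"])
E
```

```text
time_s: 1.6
tool_pos: [460.1, -272.3, 160.5]
orientation: [-3.141, 0.0, -3.063]
wrist_force: [-0.6, 0.7, 0.6]
grip_width: 87.6
[-1.67686276e-01  1.83274703e-01 -3.91099077e-01  8.07311320e-05
 -9.96022144e-01 -1.32478612e+00]
```

View pics/s1.png

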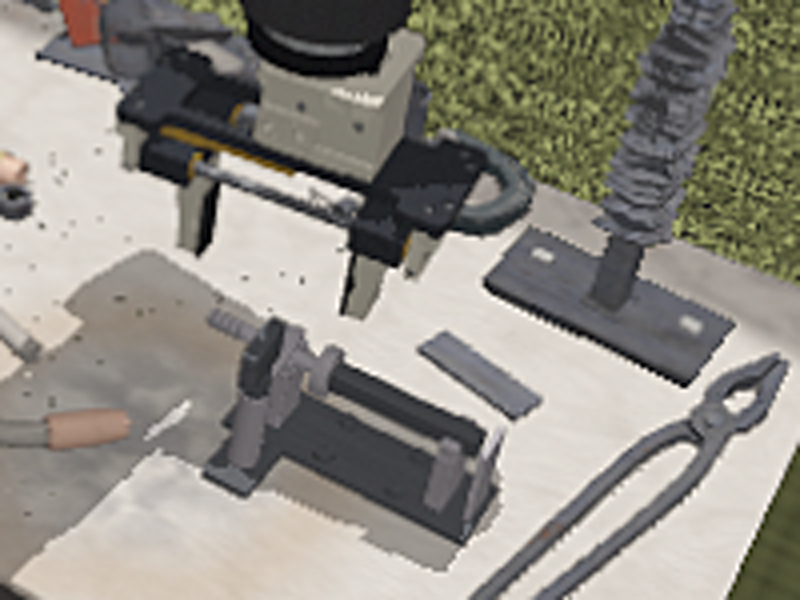

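View pics/top1.png

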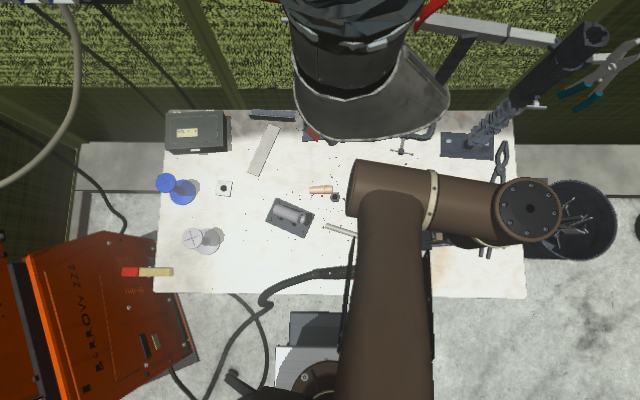

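```bash
python3 - <<'E'
from h import *
s=Cam("scene");print(s.proj([[460,-272,160],[460,-272,113]]), (np.array([[272,282]])/4+[340,180]))
t=Cam("top")
# hood extents
for a,b in [((405,125),(370,140))]: print(tri(s,a,t,b))
print(t.proj([[460,-272,160]]))
E
```

```text
[[408.7800068  249.81921934]
 [406.18869032 264.55731137]] [[408.  250.5]]
(array([665.51274296, -97.02476736, 346.09189882]), np.float64(51.23375116634877))
[[438.96610174 234.69467292]]
```

```bash
python3 -m handwheel '0 0 0 0 0 -0.06 1;0 0 0 0 0 -0.12 0.2;0 0 0 0 0 -0.16 0;0 0 0 0 0 -0.185 0;0 0 0 0 0 -0.185 0;0 0 0 0 0 -0.185 -1;0 0 0 0 0 -0.185 -1;0 0 0 0 0 -0.185 -1;0 0 0 0 0 -0.185 -1;0 0 0 0 0 -0.185 -1;0 0 0 0 0 -0.185 -1;0 0 0 0 0 -0.185 -1;0 0 0 0 0 -0.185 -1' 20
python3 - <<'E'
from h import *
s=Cam("scene")
crop(s.im,340,180,540,330,4,"pics/s2.png")
print(arm.state())
E
```

```text
time_s: 3.1
tool_pos: [460.7, -272.5, 86.4]
orientation: [-3.14, 0.0, -3.061]
wrist_force: [0.5, -8.2, -1.7]
grip_width: 12.0
{'time_s': 3.15, 'q': array([-0.16658845,  0.26695175, -0.47977255,  0.00198806, -0.8233137 ,
       -1.32524502]), 'qd': array([ 0.00016718, -0.00063072, -0.00142013,  0.00116816, -0.00164623,
       -0.00105327]), 'joint_efforts': array([ 3.57122898e+00, -4.53130960e+01,  2.23683053e+01,  3.53335619e+00,
       -6.22340273e-01,  3.87567643e-02]), 'tool_pos': array([ 460.67760834, -272.5125297 ,   86.43549321]), 'orientation': array([-3.13999325e+00,  3.79938512e-04, -3.06127857e+00]), 'wrist_force': array([ 0.55440921, -7.0267099 , -1.56874787]), 'wrist_torque': array([-2.83792389, -0.14247331,  0.00626912]), 'grip_width': 11.993597483466516}
```

View pics/s2.png

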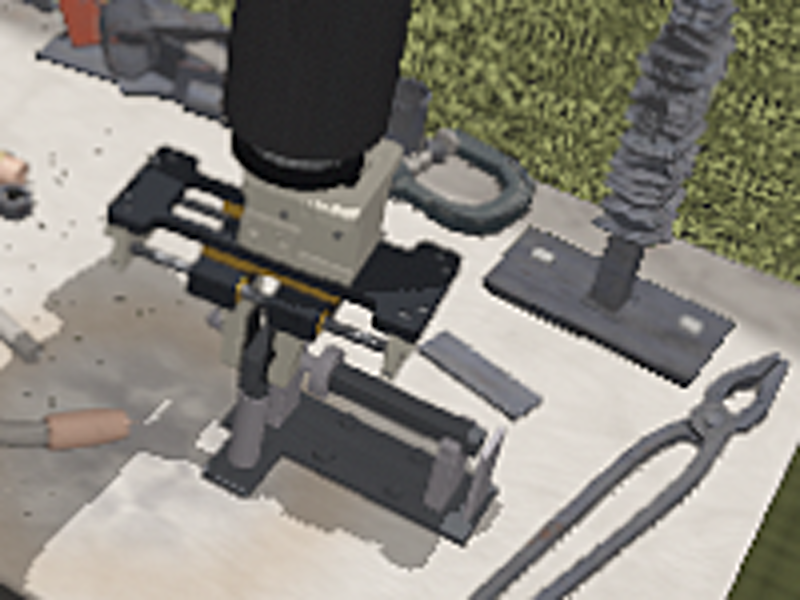

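```bash
python3 -m handwheel '0 0 0.02 0 -0.003 0 -1;0 0 0.05 0 -0.003 0 -1;0 0 0.08 0 -0.003 0 -1;0 0 0.11 0 -0.003 0 -1;0 0 0.14 0 -0.003 0 -1;0 0 0.17 0 -0.003 0 -1;0 0 0.2 0 -0.003 0 -1;0 0 0.23 0 -0.003 0 -1;0 0 0.26 0 -0.003 0 -1;0 0 0.29 0 -0.003 0 -1;0 0 0.32 0 -0.003 0 -1;0 0 0.35 0 -0.003 0 -1;0 0 0.38 0 -0.003 0 -1;0 0 0.41 0 -0.003 0 -1;0 0 0.44 0 -0.003 0 -1;0 0 0.468 0 -0.003 0 -1;0 0 0.468 0 -0.003 0 -1;0 0 0.468 0 -0.003 0 -1;0 0 0.468 0 -0.003 0 -1' 20
python3 - <<'E'
from h import *
s=Cam("scene")
crop(s.im,340,180,540,330,4,"pics/s3.png")
print(arm.state())
E
```

```text
time_s: 5.05
tool_pos: [460.8, -272.8, 86.4]
orientation: [-3.141, -0.0, -1.593]
wrist_force: [1.5, -2.9, 0.4]
grip_width: 11.8
{'time_s': 5.1, 'q': array([-1.67919391e-01,  2.67563121e-01, -4.78278661e-01,  4.60464271e-04,
       -8.24065433e-01,  1.45878668e-01]), 'qd': array([ 6.11237754e-04, -1.53594143e-06, -3.90577022e-04,  8.74261763e-04,
        1.24228526e-03,  6.36006971e-03]), 'joint_efforts': array([  0.91869447, -44.16859388,  21.37927115,   4.33902785,
        -0.57624813,  -0.04672035]), 'tool_pos': array([ 460.86095748, -272.78893299,   86.42343811]), 'orientation': array([-3.14076220e+00, -4.63861687e-04, -1.59252463e+00]), 'wrist_force': array([ 1.72413279, -2.66146437,  0.52316404]), 'wrist_torque': array([-1.04260625, -0.36817661,  0.042941  ]), 'grip_width': 12.184311081694233}
```

View pics/s3.png

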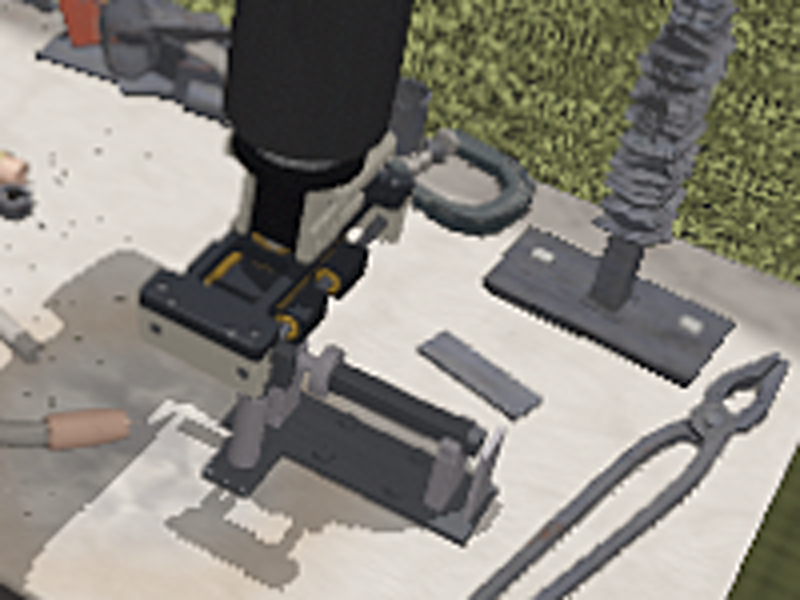

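```bash
python3 -m handwheel '0 0 0 0 0 0 -0.2;0 0 0 0 0 0 -0.2;0 0 0 0 0 0 -0.2;0 0 0 0 0 0.05 -0.2;0 0 0 0 0 0.1 -0.2;0 0 0.0085 0 0 0.15 0.1;0 0 0.0085 0.126 -0.1 0.15 0.1;0 0 0.0085 0.126 -0.1875 0.15 0.1;0 0 0.0085 0.126 -0.1875 0.15 0.1;0 0 0.0085 0.126 -0.1875 0.15 0.1;0 0 0.0085 0.126 -0.1875 0.15 0.1' 20
python3 - <<'E'
from h import *
s=Cam("scene")
crop(s.im,340,180,540,330,4,"pics/s4.png")
t=Cam("top","pics/t4.png")
print(arm.state())
E
```

```text
time_s: 6.2
tool_pos: [510.1, -347.0, 145.7]
orientation: [3.141, 0.001, -1.565]
wrist_force: [-0.5, -1.0, 0.8]
grip_width: 48.0
{'time_s': 6.3, 'q': array([-2.80711671e-01,  3.25945882e-01, -2.29235033e-01, -1.68452063e-04,
       -1.01572563e+00,  2.87724660e-01]), 'qd': array([ 0.00409995, -0.0043326 ,  0.00451116,  0.00197829, -0.00201161,
        0.00039479]), 'joint_efforts': array([-3.09155881e-01, -5.23653853e+01,  2.65172410e+01,  6.29021868e+00,
        5.44807815e-02, -6.91317458e-03]), 'tool_pos': array([ 510.46680381, -346.73716742,  146.29407852]), 'orientation': array([ 3.14152758e+00,  1.68544721e-04, -1.56387213e+00]), 'wrist_force': array([ 1.20257285, -0.04731871, -0.564901  ]), 'wrist_torque': array([0.05502653, 0.15335843, 0.02521941]), 'grip_width': 48.53007700588417}
```

View pics/s4.png

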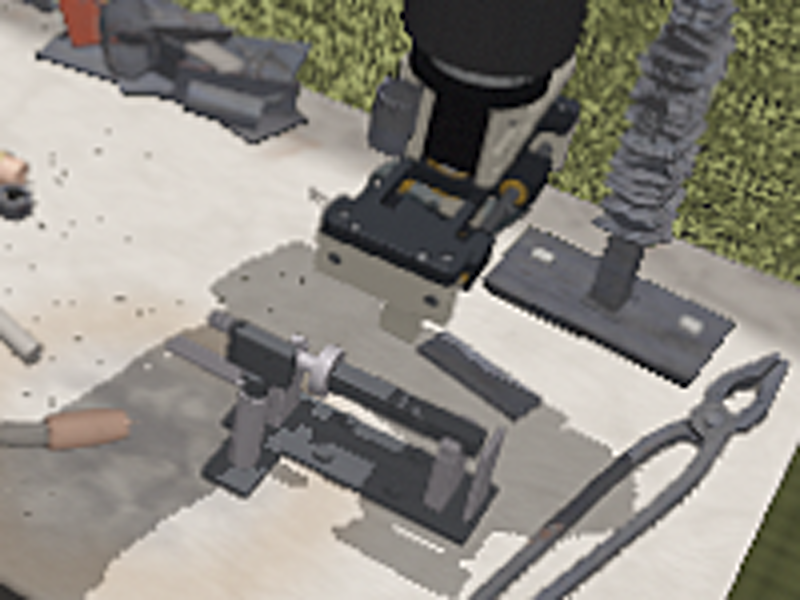

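View pics/t4.png

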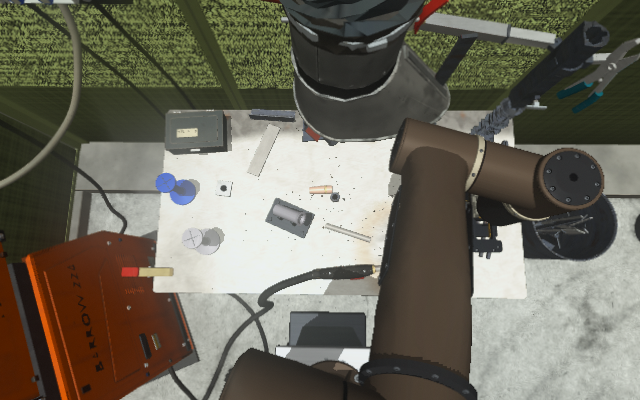

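```bash
python3 -m handwheel '0 0 0 0 0 -0.06 0.1;0 0 0 0 0 -0.12 0.1;0 0 0 0 0 -0.18 0.1;0 0 0 0 0 -0.22 0.1;0 0 0 0 0 -0.25 0.1;0 0 0 0 0 -0.264 0.1;0 0 0 0 0 -0.264 0.1;0 0 0 0 0 -0.264 -1;0 0 0 0 0 -0.264 -1;0 0 0 0 0 -0.264 -1;0 0 0 0 0 -0.264 -1;0 0 0 0 0 -0.264 -1;0 0 0 0 0 -0.264 -1;0 0 0 0 0 -0.264 -1' 30
python3 - <<'E'
from h import *
s=Cam("scene")
crop(s.im,340,180,540,330,4,"pics/s5.png")
print(arm.state())
E
```

```text
time_s: 7.7
tool_pos: [510.9, -347.6, 40.9]
orientation: [-3.141, -0.0, -1.565]
wrist_force: [-0.5, 1.0, 3.4]
grip_width: 16.1
{'time_s': 7.75, 'q': array([-2.81808286e-01,  4.39576807e-01, -3.35177423e-01,  1.39556056e-04,
       -7.95683358e-01,  2.87976952e-01]), 'qd': array([-1.16686456e-03,  3.72630359e-05,  1.14034428e-03,  1.12823028e-03,
        7.68015052e-04,  7.33481571e-04]), 'joint_efforts': array([-1.48124888e-02, -5.53259397e+01,  2.17429250e+01,  5.07177025e+00,
        4.02127951e-01,  6.67464500e-02]), 'tool_pos': array([ 510.93308934, -347.63749182,   40.87818419]), 'orientation': array([-3.14127702e+00, -1.97504223e-04, -1.56453005e+00]), 'wrist_force': array([-1.00838694,  0.60677669,  3.52764455]), 'wrist_torque': array([ 0.25147364,  0.37233431, -0.10724684]), 'grip_width': 15.748544789049978}
```

View pics/s5.png

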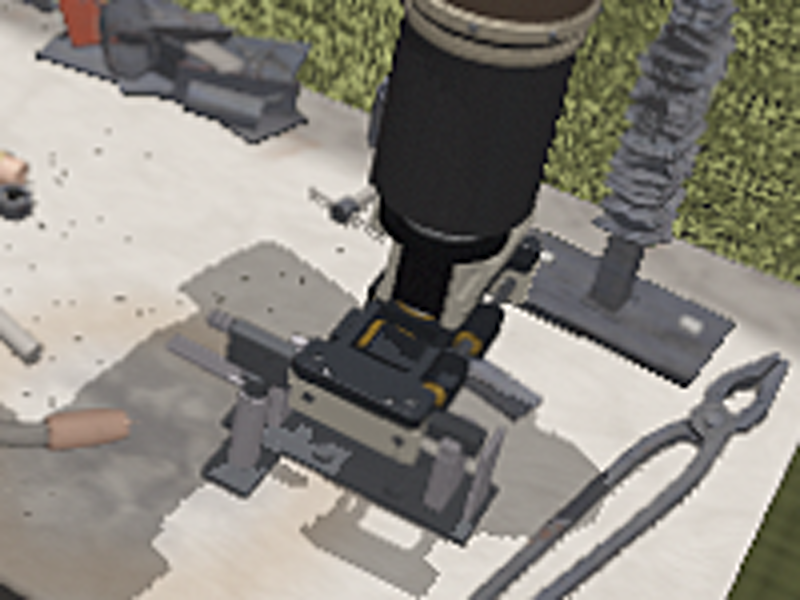

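```bash
python3 -m handwheel '0 0 0 0 0 0 -1;0 0 0 0 0 0.01 -1;0 0 0 0 0 0.03 -1;0 0 0 0 0 0.07 -1;0 0 0 0 0 0.13 -1;0 0 0 0 0 0.2 -1;0 0 0 0 0 0.28 -1;0 0 0 0 0 0.36 -1;0 0 0 0 0 0.4 -1;0 0 0 0 0 0.4 -1;0 0 0 0 0 0.4 -1;0 0 0 0 0 0.4 -1' 45
python3 - <<'E'
from h import *
s=Cam("scene","pics/sc6.png");t=Cam("top","pics/t6.png")
crop(s.im,340,140,540,290,4,"pics/s6.png")
crop(t.im,250,180,330,250,8,"pics/t6tube.png")
crop(s.im,265,185,325,245,10,"pics/s6tube.png")
print(arm.state())
E
```

```text
time_s: 8.95
tool_pos: [509.9, -347.1, 199.0]
orientation: [3.139, 0.001, -1.565]
wrist_force: [0.5, 0.0, -1.5]
grip_width: 15.7
{'time_s': 9.05, 'q': array([-2.81796273e-01,  2.84484544e-01, -1.59327493e-01, -2.70197450e-04,
       -1.12948011e+00,  2.88083093e-01]), 'qd': array([-0.00032607, -0.00037891,  0.00505811,  0.00235367,  0.00070697,
       -0.00012961]), 'joint_efforts': array([-4.23661026e-03, -5.28482473e+01,  2.90587002e+01,  6.99736252e+00,
        3.90289980e-02, -1.80439879e-04]), 'tool_pos': array([ 510.12195001, -347.25992807,  199.06991638]), 'orientation': array([ 3.13926900e+00,  9.43067442e-04, -1.56462632e+00]), 'wrist_force': array([ 0.73149584, -0.09255774, -1.11361628]), 'wrist_torque': array([-0.03341722,  0.05611418,  0.03999603]), 'grip_width': 15.787322291507138}
```

View pics/s6.png

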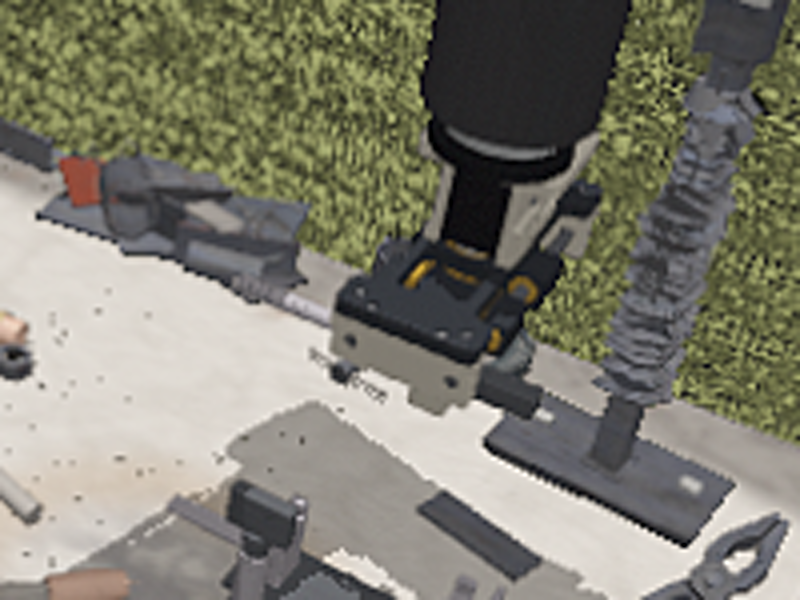

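View pics/t6tube.png

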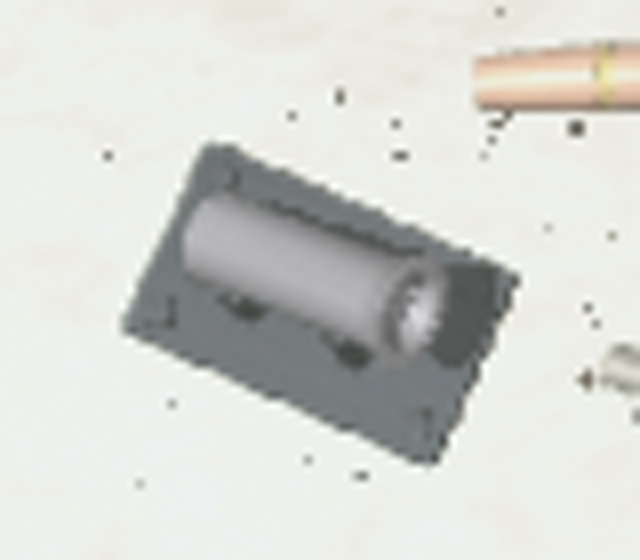

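View pics/s6tube.png

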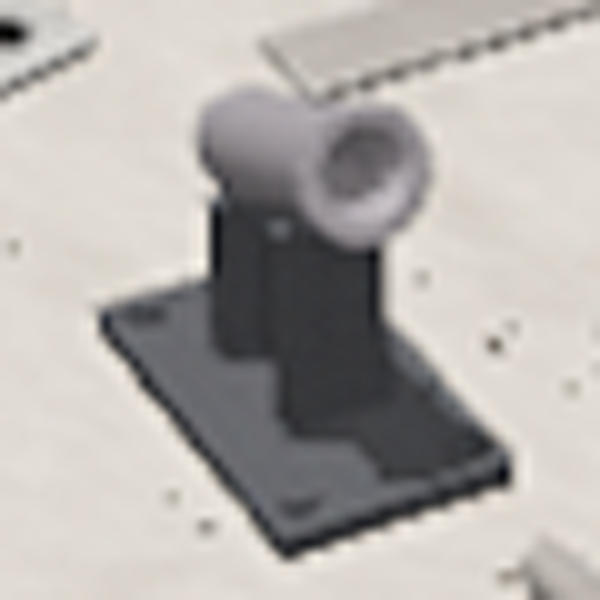

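View pics/t6.png

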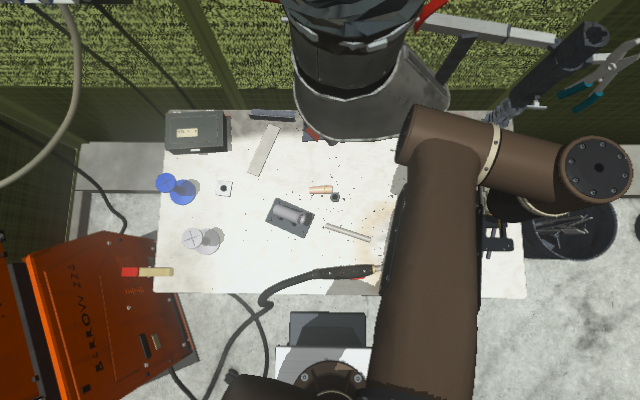

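```bash
cat > tube.py <<'E'
from h import *
s=Cam("scene");t=Cam("top")
g=cv2.cvtColor(t.im,cv2.COLOR_BGR2GRAY)
m=np.zeros_like(g);m[190:245,258:322]=(g[190:245,258:322]<165)*255
cs=cv2.findContours(m,cv2.RETR_EXTERNAL,cv2.CHAIN_APPROX_NONE)[0];c=max(cs,key=cv2.contourArea)
W=t.plane(c[:,0,:],10)[:,:2]
r=cv2.minAreaRect(W.astype(np.float32));print("rect",r); print(cv2.boxPoints(r))
# tube silhouette in top: mask lighter purple-gray
hsv=cv2.cvtColor(t.im,cv2.COLOR_BGR2HSV)
def TT(x,y):return [(x+.5)/8-.5+250,(y+.5)/8-.5+180]
def SS(x,y):return [(x+.5)/10-.5+265,(y+.5)/10-.5+185]
print("mouth tri",tri(t,TT(414,306),s,SS(366,173)))
for p in [(414,306),(416,308)]: print(t.plane([TT(*p)],115))
print("scene@115",s.plane([SS(366,173)],115))
print("tube back top edge mid", TT(190,235))
E
python3 tube.py
```

```text
rect ((520.8094482421875, 126.16374969482422), (131.52928161621094, 80.89607238769531), 66.83011627197266)
[[457.7482    81.618164]
 [532.1194    49.7889  ]
 [583.8707   170.70934 ]
 [509.4995   202.5386  ]]
mouth tri (array([504.15393939,  86.83225513, 116.97228131]), np.float64(3.840539365706343))
[[505.69107514  85.5044656  115.        ]]
[[505.0093822   84.80674919 115.        ]]
scene@115 [[504.95914197  89.98162876 115.        ]]
tube back top edge mid [273.3125, 208.9375]
```

```bash
cat > plan.py <<'E'
from h import *
from scipy.spatial.transform import Rotation as R
def tubepose(M,psi,s,th=np.radians(25),grip=55.0):
    d=np.array([np.cos(th)*np.cos(psi),np.cos(th)*np.sin(psi),-np.sin(th)])
    gz=np.array([np.sin(th)*np.cos(psi),np.sin(th)*np.sin(psi),np.cos(th)])
    xt,zt=-d,-gz; yt=np.cross(zt,xt)
    return np.array(M)-d*(s+grip)-19*gz, np.c_[xt,yt,zt]
def delta(p0,R0,p1,R1):
    return np.round(np.r_[(R.from_matrix(R1)*R0.inv()).as_rotvec()/np.pi,(p1-p0)/400],4)
E
python3 - <<'E'
from plan import *
p1,R1=tubepose([504,85.5,115],1.166,120)
p0=np.array([510.8,-347.55,200.56]);R0=R.from_euler('xyz',[np.pi,0,-1.5644])
print(p1,R.from_matrix(R1).as_euler('xyz'),delta(p0,R0,p1,R1)); st=arm.state();print(st["tool_pos"],st["orientation"])
E
```

```text
[438.37442626 -67.66671948 171.73834785] [-3.14159265 -0.43633231 -1.97559265] [-0.1371  0.0277 -0.1288 -0.1811  0.6997 -0.0721]
[ 510.41774074 -347.41798537  199.48939562] [ 3.13992888e+00  6.02196069e-04 -1.56461099e+00]
```

```bash
python3 -m handwheel '-0.02 0.004 -0.02 -0.02 0.06 0 -1;-0.04 0.008 -0.04 -0.05 0.14 0 -1;-0.06 0.012 -0.057 -0.08 0.24 0 -1;-0.08 0.016 -0.076 -0.11 0.34 0 -1;-0.1 0.02 -0.095 -0.14 0.45 0 -1;-0.12 0.024 -0.115 -0.17 0.56 0 -1;-0.137 0.0277 -0.1288 -0.181 0.64 -0.02 -1;-0.1371 0.0277 -0.1288 -0.1811 0.68 -0.05 -1;-0.1371 0.0277 -0.1288 -0.1811 0.6997 -0.0721 -1;-0.1371 0.0277 -0.1288 -0.1811 0.6997 -0.0721 -1;-0.1371 0.0277 -0.1288 -0.1811 0.6997 -0.0721 -1;-0.1371 0.0277 -0.1288 -0.1811 0.6997 -0.0721 -1;-0.1371 0.0277 -0.1288 -0.1811 0.6997 -0.0721 -1'
python3 - <<'E'
from h import *
s=Cam("scene","pics/sc7.png");t=Cam("top","pics/t7.png")
crop(s.im,240,150,400,270,5,"pics/s7.png")
crop(t.im,250,170,410,290,5,"pics/t7c.png")
st=arm.state();print(st["tool_pos"],st["orientation"],st["q"],st["wrist_force"])
E
```

```text
time_s: 10.45
tool_pos: [438.4, -68.5, 172.2]
orientation: [-3.141, -0.436, -1.978]
wrist_force: [0.6, -0.9, -1.9]
grip_width: 15.4
[438.39850431 -68.27951747 172.07331689] [-3.14102293 -0.43570477 -1.97718856] [ 0.52756831  0.16308165 -0.58579311  0.27392612 -1.19294979 -1.08333184] [ 0.08200278  0.37808213 -2.26425077]
```

View pics/s7.png

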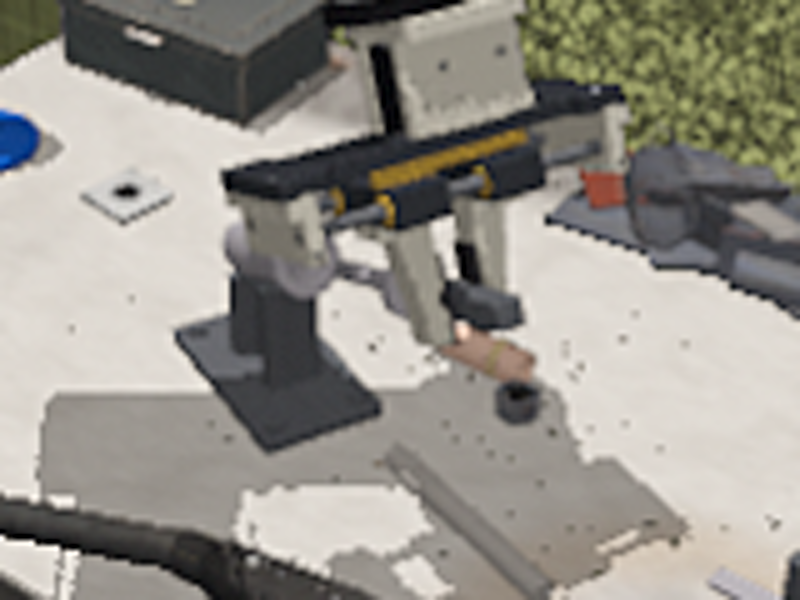

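View pics/t7.png

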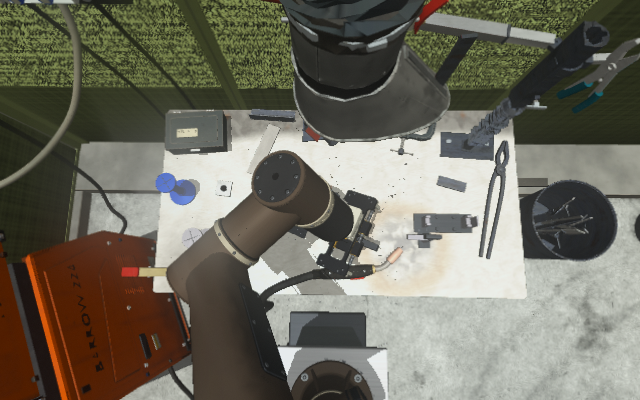

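```bash
python3 - <<'E'
from plan import *
s=Cam("scene")
st=arm.state()
def gpt(p,Rm,x,y=0,z=0,grip=55.0): # gauge point
    return p+Rm@np.array([-(x+grip),0,-19])+Rm@np.array([0,-y,-z])
def ov(fn,P,box,k,out):
    im=cv2.imread(fn);x0,y0,x1,y1=box
    im=cv2.resize(im[y0:y1,x0:x1],None,fx=k,fy=k,interpolation=cv2.INTER_CUBIC)
    for q in s.proj(P):
        cv2.drawMarker(im,((q+.5-[x0,y0])*k-.5).astype(int).tolist(),(0,0,255),0,12,1)
    cv2.imwrite(out,im)
p6=np.array([510.3,-347.35,199.4]);R6=R.from_euler('xyz',[np.pi,0,-1.5646]).as_matrix()
ov("pics/sc6.png",[gpt(p6,R6,x) for x in (80,60,40,20,-110)]+[gpt(p6,R6,-110,0,8)],(390,190,490,260),8,"pics/o6.png")
p7=st["tool_pos"];R7=R.from_euler('xyz',st["orientation"]).as_matrix()
M=np.array([504,85.5,115])
ov("pics/sc7.png",[gpt(p7,R7,x) for x in (80,60,40,20,0,-110)],(260,170,350,240),8,"pics/o7.png")
psi=1.166;th=np.radians(25)
u=np.array([-np.sin(psi),np.cos(psi),0]);v=np.array([np.sin(th)*np.cos(psi),np.sin(th)*np.sin(psi),np.cos(th)])
P=[M]+[M+22*(np.cos(a)*u+np.sin(a)*v) for a in np.linspace(0,6.28,9)]
ov("pics/scene0.png",P,(265,185,325,245),10,"pics/o0.png")
im=None
t=Cam("top");s=t
ov("pics/top0.png",P,(250,180,330,250),8,"pics/o0t.png")
E
```

```text
(no output)
```

View pics/o6.png

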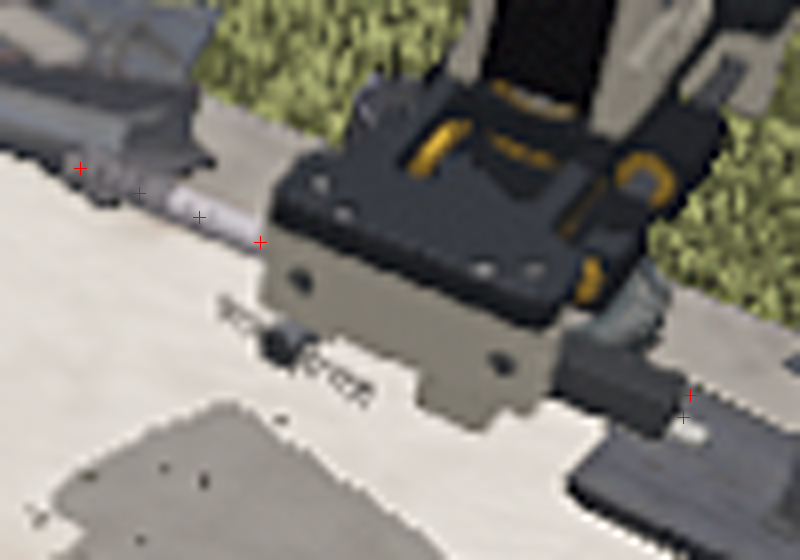

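View pics/o7.png

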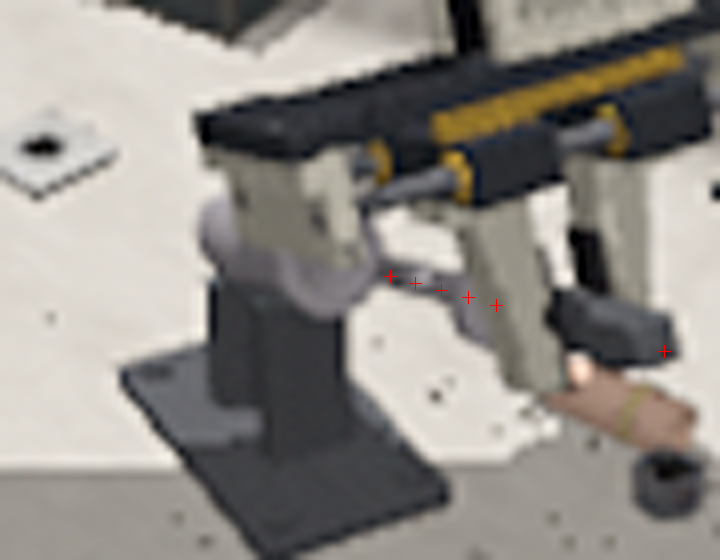

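View pics/o0.png

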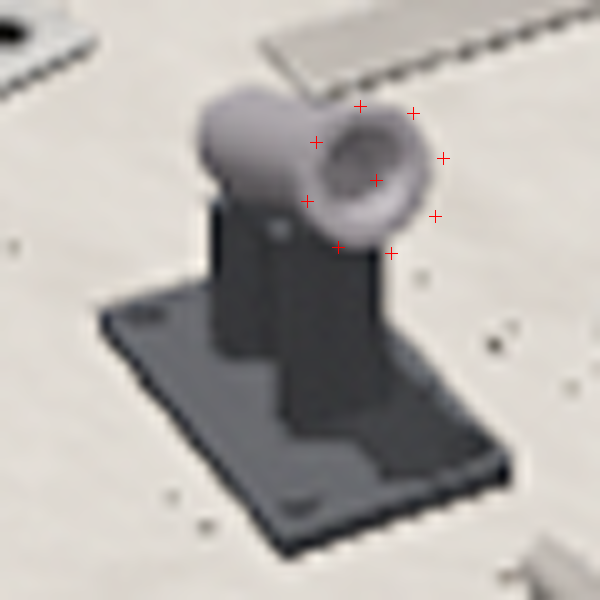

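View pics/o0t.png

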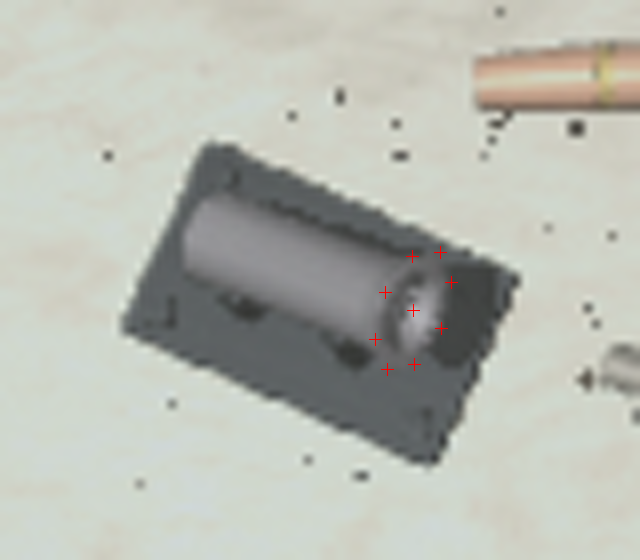

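```bash
python3 -m handwheel '0 0 0 0.01 0.025 -0.013 -1;0 0 0 0.021 0.05 -0.025 -1;0 0 0 0.0312 0.0745 -0.0375 -1;0 0 0 0.0312 0.0745 -0.0375 -1;0 0 0 0.0312 0.0745 -0.0375 -1;0 0 0 0.0312 0.0745 -0.0375 -1'
python3 - <<'E'
from plan import *
s=Cam("scene","pics/sc8.png")
st=arm.state();p=st["tool_pos"];Rm=R.from_euler('xyz',st["orientation"]).as_matrix()
tip=p+Rm@np.array([-135,0,-19]);M=np.array([504,85.5,115]);p1,R1=tubepose(M,1.166,0)
print(p,st["orientation"],st["wrist_force"],"tip in tube",(R1.T@(tip-M))*[-1,-1,-1])
x0,y0,x1,y1=265,175,345,235;k=10
im=cv2.resize(s.im[y0:y1,x0:x1],None,fx=k,fy=k,interpolation=cv2.INTER_CUBIC)
for q in s.proj([tip,M])-[1.2,.8]:
  cv2.drawMarker(im,((q+.5-[x0,y0])*k-.5).astype(int).tolist(),(0,0,255),0,12,1)
cv2.imwrite("pics/o8.png",im)
E
```

```text
time_s: 11.25
tool_pos: [450.7, -37.8, 156.6]
orientation: [3.141, -0.437, -1.975]
wrist_force: [0.5, 0.2, -1.6]
grip_width: 15.7
[450.70211158 -37.94668128 156.71097939] [ 3.14140761 -0.43660408 -1.97564807] [-0.88615857  0.64800507 -2.67408625] tip in tube [-4.48520293 -0.36255469 -0.05914029]
```

View pics/o8.png

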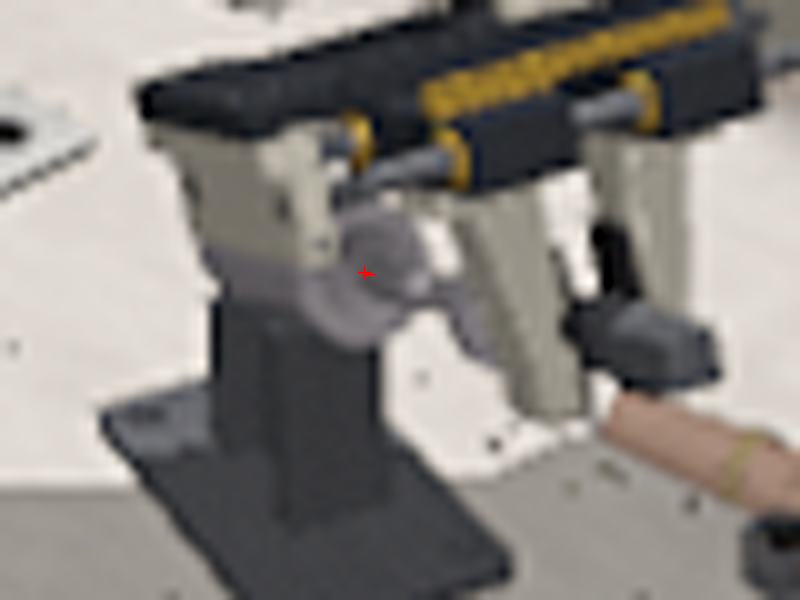

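```bash
python3 -m handwheel '0 0 0 0.0027 0.0062 -0.0032 -1;0 0 0 0.0054 0.0125 -0.0063 -1;0 0 0 0.008 0.0187 -0.0095 -1;0 0 0 0.0107 0.025 -0.0127 -1;0 0 0 0.0134 0.0312 -0.0158 -1;0 0 0 0.0134 0.0312 -0.0158 -1;0 0 0 0.0134 0.0312 -0.0158 -1'
cat > chk.py <<'E'
from plan import *
st=arm.state();p=st["tool_pos"];Rm=R.from_euler('xyz',st["orientation"]).as_matrix()
tip=p+Rm@np.array([-135,0,-19]);M=np.array([504,85.5,115]);p1,R1=tubepose(M,1.166,0)
F=np.diag([-1,-1,-1])
print("tip",(R1.T@(tip-M))*[-1,-1,-1],"F tube",(R1.T@(st["wrist_force"]-[0,0,-1.9]))*[-1,-1,-1],"T",R1.T@st["wrist_torque"]*-1,st["grip_width"], "rotdev",(R.from_matrix(R1).inv()*R.from_matrix(Rm)).as_rotvec())
E
python3 chk.py
```

```text
time_s: 12.0
tool_pos: [456.2, -25.4, 150.3]
orientation: [3.141, -0.437, -1.976]
wrist_force: [0.1, -0.0, -2.6]
grip_width: 15.4
tip [10.64122336 -0.29394958 -0.03257642] F tube [ 0.27444827  0.09307498 -0.62132631] T [0.01280896 1.63132414 0.05573688] 15.416890768892214 rotdev [-1.64713790e-04  2.75968623e-04  4.44892510e-06]
```

```bash
python3 -m handwheel '0 0 0 0.0036 0.0083 -0.0042 -1;0 0 0 0.0071 0.0167 -0.0085 -1;0 0 0 0.0107 0.025 -0.0127 -1;0 0 0 0.0143 0.0333 -0.0169 -1;0 0 0 0.0178 0.0417 -0.0211 -1;0 0 0 0.0178 0.0417 -0.0211 -1'; python3 chk.py
```

```text
time_s: 12.6
tool_pos: [463.5, -8.3, 141.7]
orientation: [3.141, -0.437, -1.975]
wrist_force: [0.8, 0.2, -1.1]
grip_width: 15.6
tip [31.1476035  -0.29356251 -0.03566907] F tube [0.10104452 0.66691462 0.88074053] T [0.07608156 1.61355724 0.07470426] 15.641729754954852 rotdev [-4.48935384e-05  2.62987862e-04 -2.49009551e-04]
```

```bash
python3 -m handwheel '0 0 0 0.0045 0.0104 -0.0053 -1;0 0 0 0.0089 0.0208 -0.0106 -1;0 0 0 0.0134 0.0312 -0.0158 -1;0 0 0 0.0178 0.0417 -0.0211 -1;0 0 0 0.0223 0.0521 -0.0264 -1;0 0 0 0.0267 0.0625 -0.0317 -1;0 0 0 0.0312 0.0729 -0.037 -1;0 0 0 0.0357 0.0833 -0.0423 -1;0 0 0 0.0357 0.0833 -0.0423 -1;0 0 0 0.0357 0.0833 -0.0423 -1'; python3 chk.py
```

```text
time_s: 13.6
tool_pos: [477.5, 24.6, 124.9]
orientation: [3.141, -0.437, -1.976]
wrist_force: [0.7, -0.8, -1.5]
grip_width: 15.8
tip [70.64517855 -0.34225931 -0.088647  ] F tube [-0.5676612   1.00745827  0.127298  ] T [0.08568177 1.61452543 0.02368248] 15.811684823648974 rotdev [-1.83935251e-04  3.21461913e-04 -4.19537547e-05]
```

Free so far. Next 8 mm slowly, then the contact.

```bash
python3 -m handwheel '0 0 0 0.0018 0.0042 -0.0021 -1;0 0 0 0.0036 0.0083 -0.0042 -1;0 0 0 0.0053 0.0125 -0.0063 -1;0 0 0 0.0067 0.0156 -0.0079 -1;0 0 0 0.0067 0.0156 -0.0079 -1;0 0 0 0.0067 0.0156 -0.0079 -1'; python3 chk.py
```

```text
time_s: 14.2
tool_pos: [480.3, 30.9, 121.9]
orientation: [3.142, -0.436, -1.976]
wrist_force: [0.3, -0.4, -1.3]
grip_width: 15.7
tip [ 7.81057816e+01 -2.77352369e-01  3.12411884e-02] F tube [-0.45384125  0.46056381  0.46864088] T [0.1075678  1.61487176 0.00893201] 15.708229445895071 rotdev [-9.92911072e-05  9.17136264e-05  1.05841887e-04]
```

```bash
python3 -m handwheel '0 0 0 0.0009 0.0021 -0.0011 -1;0 0 0 0.0018 0.0042 -0.0021 -1;0 0 0 0.0018 0.0042 -0.0021 -1;0 0 0 0.0018 0.0042 -0.0021 -1'; python3 chk.py
```

```text
time_s: 14.6
tool_pos: [480.9, 32.4, 121.0]
orientation: [3.141, -0.437, -1.976]
wrist_force: [-0.1, -1.3, -2.0]
grip_width: 15.5
tip [ 7.99255100e+01 -2.97617825e-01 -7.93990620e-02] F tube [-1.07319242  0.41586236 -0.59624206] T [-0.06751845  1.222057    0.04675619] 15.51928135786859 rotdev [-0.00026097  0.00042646  0.00017493]
```

```bash
python3 -m handwheel '0 0 0 0.0009 0.0021 -0.0011 -1;0 0 0 0.0018 0.0042 -0.0021 -1;0 0 0 0.0018 0.0042 -0.0021 -1;0 0 0 0.0018 0.0042 -0.0021 -1'; python3 chk.py; python3 - <<'E'
from h import *
s=Cam("scene");crop(s.im,265,175,345,235,10,"pics/s9.png")
E
```

```text
time_s: 15.0
tool_pos: [480.8, 32.4, 120.9]
orientation: [3.141, -0.44, -1.976]
wrist_force: [-0.4, -7.8, 3.8]
grip_width: 15.6
tip [80.0627515  -0.28991408 -0.64773146] F tube [-9.03190448  2.69072315  2.10331455] T [-0.61959697 -1.56265293  0.08430491] 15.648429176731753 rotdev [-0.00076631  0.00393984  0.00045452]
```

View pics/s9.png

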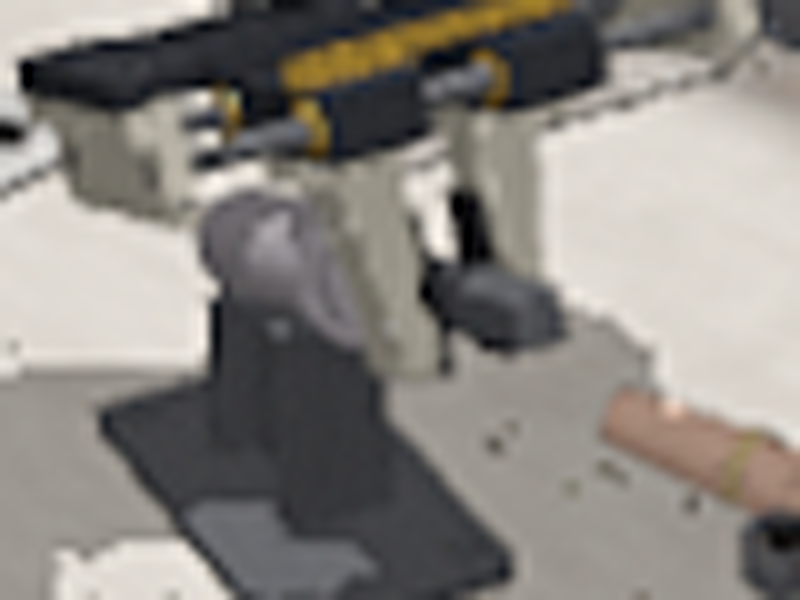

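```bash
python3 -m handwheel '0 0 0 -0.003 -0.007 0.0035 -1;0 0 0 -0.01 -0.0234 0.0119 -1;0 0 0 -0.02 -0.0467 0.0237 -1;0 0 0 -0.03 -0.0701 0.0356 -1;0 0 0 -0.04 -0.0934 0.0474 -1;0 0 0 -0.05 -0.1168 0.0593 -1;0 0 0 -0.06 -0.1402 0.0711 -1;0 0 0 -0.07 -0.1635 0.083 -1;0 0 0 -0.08 -0.1869 0.0948 -1;0 0 0 -0.09 -0.2102 0.1067 -1;0 0 0 -0.1 -0.2336 0.1185 -1;0 0 0 -0.116 -0.271 0.1375 -1;0 0 0 -0.116 -0.271 0.1375 -1;0 0 0 -0.116 -0.271 0.1375 -1'; python3 chk.py; python3 - <<'E'
from h import *
s=Cam("scene","pics/sc10.png");t=Cam("top","pics/t10.png")
E
```

```text
time_s: 16.45
tool_pos: [435.2, -74.7, 175.6]
orientation: [-3.141, -0.436, -1.977]
wrist_force: [0.8, 0.1, -1.7]
grip_width: 15.8
tip [-4.85969661e+01 -2.37847658e-02  3.01834113e-01] F tube [0.26571579 0.67015741 0.37066873] T [0.0570895  1.71644581 0.05965014] 15.844948468029644 rotdev [ 0.00013905 -0.00070509  0.0010469 ]
```

View pics/sc10.png

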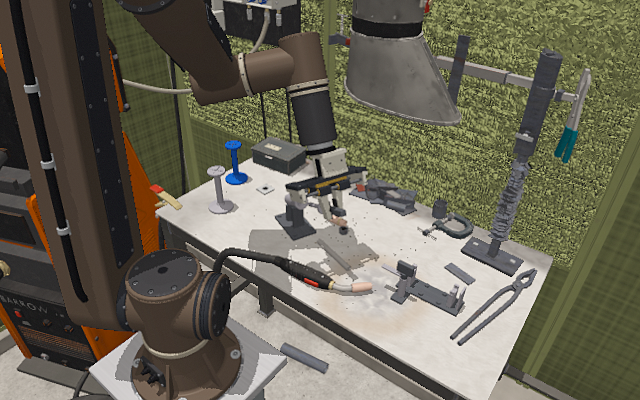

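Post visible now at about (217,171) in scene. Measuring it from both views with an ellipse fit of the disc.

```bash
python3 - <<'E'
from h import *
s=Cam("scene");t=Cam("top")
t0=cv2.imread("pics/top0.png")
crop(s.im,200,155,240,220,9,"pics/s_post.png")
crop(t0,172,220,232,260,10,"pics/t_post.png")
P=[446.3,374.7,140]
print(s.proj([P]),t.proj([P]))
E
```

```text
[[216.81218184 170.62115815]] [[191.86075657 237.60946092]]
```

View pics/s_post.png

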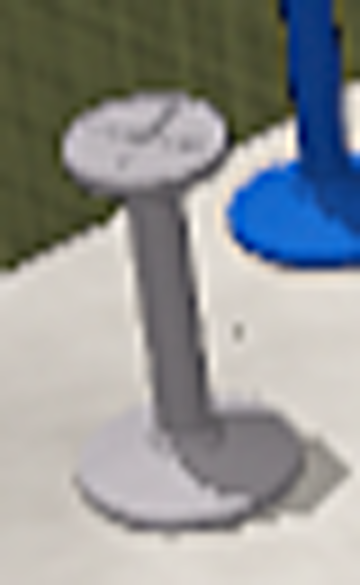

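View pics/t_post.png

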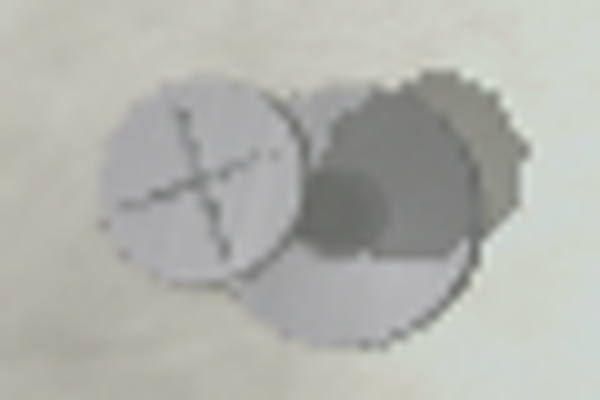

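```bash
python3 - <<'E'
from plan import *
s=Cam("scene");t=Cam("top")
a=[(145.5)/9-.5+200,(139.5)/9-.5+155];b=[(200.5)/10-.5+172,182.5/10-.5+220]
print(a,b,tri(s,a,t,b),tri(s,[a[0]+1.2,a[1]+.9],t,b),t.plane([b],140),s.plane([a],140))
P=np.array([447,375.5,140]);
st=arm.state();p0=st["tool_pos"]
M=np.array([504,85.5,115]);
for psi in (1.166,1.3,1.45):
    d=np.array([np.cos(psi),np.sin(psi),0])
    p1=np.array([P[0],P[1],165])-135*d-[0,0,19]
    R1=np.c_[-d,np.cross([0,0,-1],-d),[0,0,-1]]
    R0=R.from_euler('xyz',[np.pi,-np.radians(25),1.166-np.pi])
    print(psi,p1,delta(np.array([435.2,-74.2,175.3]),R0,p1,R1))
print(st["q"])
E
```

```text
[215.66666666666666, 170.0] [191.55, 237.75] (array([444.78123811, 375.70809131, 142.41887104]), np.float64(2.742202735876461)) (array([446.37937878, 375.55089386, 138.70259165]), np.float64(1.048452666350758)) [[445.91791554 375.50462662 140.        ]] [[446.61980291 380.24238369 140.        ]]
1.166 [393.83273998 251.41034506 146.        ] [ 0.1277 -0.0547 -0.     -0.1034  0.814  -0.0733]
1.3 [410.88765814 245.41964497 146.        ] [ 0.1311 -0.0461  0.042  -0.0608  0.799  -0.0733]
1.45 [430.73212614 241.48374621 146.        ] [ 0.1346 -0.0362  0.089  -0.0112  0.7892 -0.0733]
[ 0.52030673  0.15417891 -0.59063453  0.27685363 -1.19639074 -1.07503296]
```

```bash
python3 - <<'E'
from plan import *
s=Cam("scene");t=Cam("top")
print(tri(s,(75,200),t,(82,318)))
sc=cv2.imread("pics/scene0.png");crop(sc,0,0,160,240,2.5,"pics/w_s.png")
crop(cv2.imread("pics/t10.png"),0,180,260,400,3,"pics/w_t.png")
E
```

```text
(array([ 1.88995937e+02,  7.55011609e+02, -7.47048260e-01]), np.float64(75.33670881196747))
```

View pics/w_s.png

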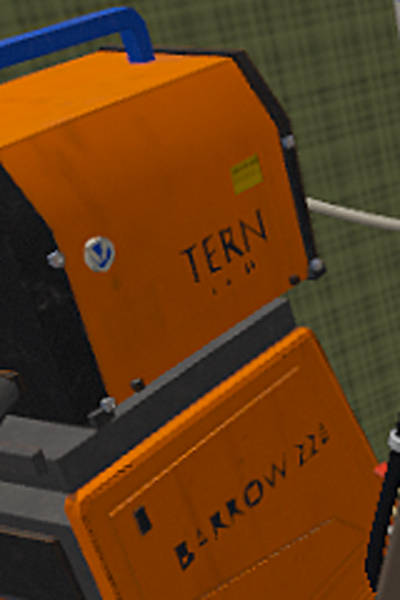

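View pics/w_t.png

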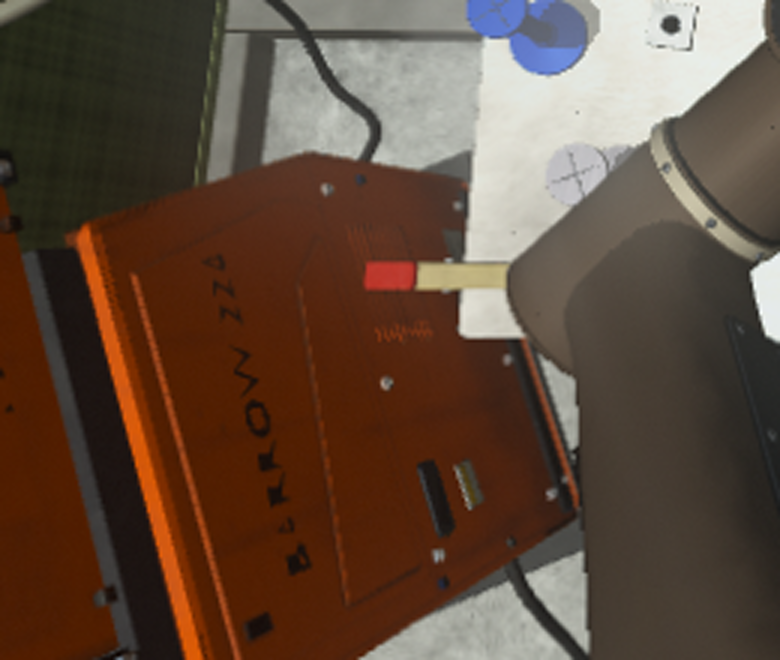

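```bash
python3 - <<'E'
from plan import *
s=Cam("scene");t=Cam("top")
for n,a,b in [("4",(128,174),(71.7,267)),("B",(74,224),(100,368)),("corner top far",(122,131),(30,258)),("corner near",(30,199),(80,400))]:print(n,tri(s,a,t,b))
# elbow now: scene (220,85)?, top (200,270)
st=arm.state();print(st["q"],st["tool_pos"])
E
```

```text
4 (array([363.26948506, 766.75594092,  18.45959497]), np.float64(6.8489948609356786))
B (array([ 89.18508334, 646.76075236,  19.09238456]), np.float64(1.558806204190992))
corner top far (array([385.35418149, 775.12594629, 176.13495477]), np.float64(6.080511925882832))
corner near (array([ 22.4311637 , 639.35511455, 143.60932145]), np.float64(49.60331366434729))
[ 0.5201596   0.15387998 -0.59073575  0.27683241 -1.19638351 -1.07506596] [435.34442284 -74.08626094 175.08302661]
```

```bash
python3 - <<'E'
from plan import *
s=Cam("scene");t=Cam("top")
for a,b in [((205,100),(169,268)),((190,85),(169,268)),((245,75),(230,225))]:print(tri(s,a,t,b))
E
```

```text
(array([375.4397431 , 314.56761126, 409.01908615]), np.float64(25.975456957231824))
(array([360.88996552, 314.67455768, 449.07345755]), np.float64(15.370170201043893))
(array([438.83051759, 198.47691614, 479.21775589]), np.float64(13.911255584781772))
```

```bash
python3 -m handwheel '0.02 -0.005 0.013 0 0.01 0.06 -1;0.04 -0.01 0.026 0 0.05 0.12 -1;0.06 -0.016 0.04 -0.01 0.12 0.15 -1;0.08 -0.0215 0.053 -0.013 0.2 0.15 -1;0.1 -0.027 0.066 -0.013 0.28 0.15 -1;0.12 -0.032 0.08 -0.013 0.36 0.15 -1;0.1346 -0.0362 0.089 -0.013 0.44 0.15 -1;0.1346 -0.0362 0.089 -0.013 0.52 0.15 -1;0.1346 -0.0362 0.089 -0.013 0.6 0.15 -1;0.1346 -0.0362 0.089 -0.013 0.68 0.12 -1;0.1346 -0.0362 0.089 -0.013 0.74 0.08 -1;0.1346 -0.0362 0.089 -0.013 0.78 0.04 -1;0.1346 -0.0362 0.089 -0.013 0.789 0.03 -1;0.1346 -0.0362 0.089 -0.013 0.789 0.03 -1;0.1346 -0.0362 0.089 -0.013 0.789 0.03 -1;0.1346 -0.0362 0.089 -0.013 0.789 0.03 -1'; python3 - <<'E'
from plan import *
s=Cam("scene","pics/sc11.png");t=Cam("top","pics/t11.png")
st=arm.state();p=st["tool_pos"];Rm=R.from_euler('xyz',st["orientation"]).as_matrix()
print(p,st["orientation"],st["q"],"tip",p+Rm@np.array([-135,0,-19]))
E
```

```text
time_s: 18.65
tool_pos: [430.5, 241.0, 188.1]
orientation: [-3.141, 0.001, -1.692]
wrist_force: [-0.2, -0.4, -1.2]
grip_width: 15.4
[430.398181   241.01804959 187.96162386] [-3.14094870e+00  1.11539790e-03 -1.69229089e+00] [ 9.09813154e-01  8.76550165e-02 -4.36651445e-01 -2.36791697e-05
 -1.04520209e+00 -1.03129621e+00] tip [446.74490226 375.00327506 207.11218678]
```

View pics/sc11.png

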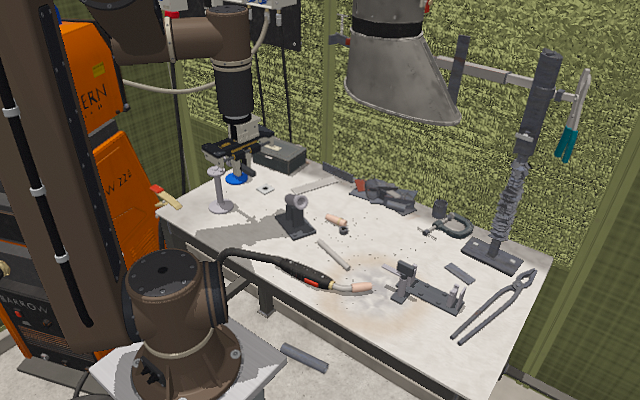

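View pics/t11.png

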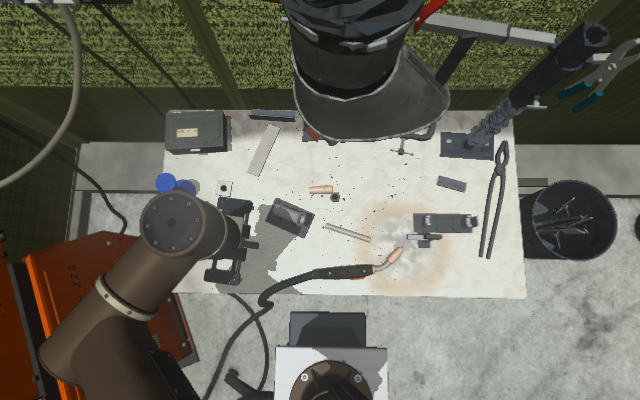

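```bash
python3 -m handwheel '0 0 0 0 0 -0.025 -1;0 0 0 0 0 -0.05 -1;0 0 0 0 0 -0.075 -1;0 0 0 0 0 -0.09 -1;0 0 0 0 0 -0.1025 -1;0 0 0 0 0 -0.1025 -1;0 0 0 0 0 -0.1025 -1;0 0 0 0 0 -0.1025 -1;0 0 0 0 0 -0.1025 -1;0 0 0 0 0 -0.1025 -1'; python3 - <<'E'
from plan import *
s=Cam("scene","pics/sc12.png")
st=arm.state();p=st["tool_pos"];Rm=R.from_euler('xyz',st["orientation"]).as_matrix()
print(p,st["orientation"],st["wrist_force"],st["qd"],"tip",p+Rm@np.array([-135,0,-19]))
x0,y0,x1,y1=190,110,290,185;k=8
im=cv2.resize(s.im[y0:y1,x0:x1],None,fx=k,fy=k,interpolation=cv2.INTER_CUBIC)
tip=p+Rm@np.array([-135,0,-19])
for q in s.proj([tip,[446.3,375.5,140]])-[1.2,.9]:
  cv2.drawMarker(im,((q+.5-[x0,y0])*k-.5).astype(int).tolist(),(0,0,255),0,12,1)
cv2.imwrite("pics/o12.png",im)
crop(s.im,380,240,480,315,8,"pics/s_cr12.png")
E
```

```text
time_s: 19.75
tool_pos: [430.2, 241.5, 146.5]
orientation: [-3.141, 0.0, -1.692]
wrist_force: [-0.3, -0.2, -1.7]
grip_width: 15.5
[430.20018573 241.48994005 146.43234231] [-3.14140536e+00  4.67726858e-04 -1.69162900e+00] [ 1.00359154 -0.34649325 -3.06973746] [-0.00161297  0.00018695 -0.00154619 -0.0004878   0.00111093  0.00046119] tip [446.46832553 375.49719468 165.49548303]
```

View pics/o12.png

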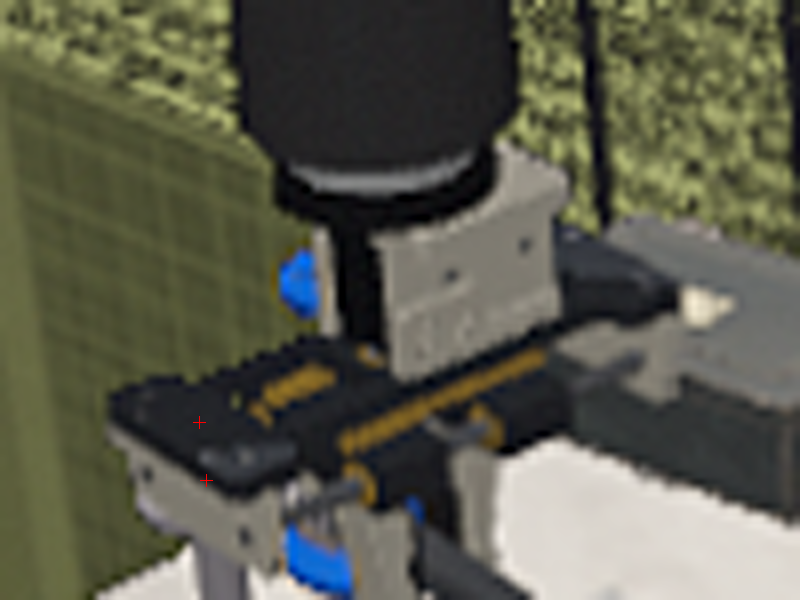

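View pics/s_cr12.png

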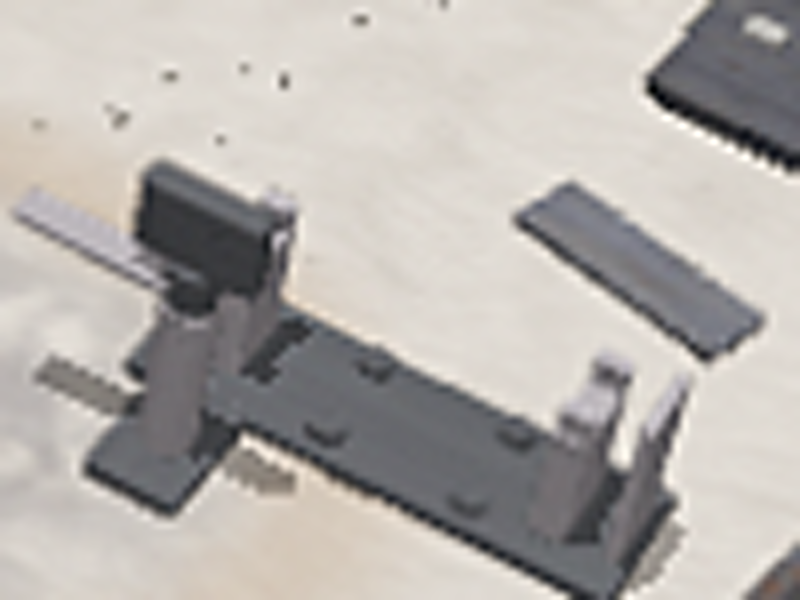

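```bash
python3 - <<'E'
from plan import *
s=Cam("scene")
st=arm.state();p=st["tool_pos"];Rm=R.from_euler('xyz',st["orientation"]).as_matrix()
p10=np.array([435.3,-74.2,175.3]);R10=R.from_euler('xyz',[-3.141,-.436,-1.977]).as_matrix()
o=[]
for im,p,Rm,(x0,y0,x1,y1) in((s.im,p,Rm,(210,150,275,205)),(cv2.imread("pics/sc10.png"),p10,R10,(285,175,350,230))):
  k=10
  im=cv2.resize(im[y0:y1,x0:x1],None,fx=k,fy=k,interpolation=cv2.INTER_CUBIC)
  for q in s.proj([p+Rm@np.array([-(x+55),0,-19-z]) for x,z in((80,0),(60,0),(40,0),(20,0),(-15,8),(-15,-8),(-110,8),(-110,-8))])-[1.2,.9]:
    cv2.drawMarker(im,((q+.5-[x0,y0])*k-.5).astype(int).tolist(),(0,0,255),0,10,1)
  o.append(im)
cv2.imwrite("pics/o13a.png",o[0]);cv2.imwrite("pics/o13b.png",o[1])
E
```

```text
(no output)
```

View pics/o13a.png

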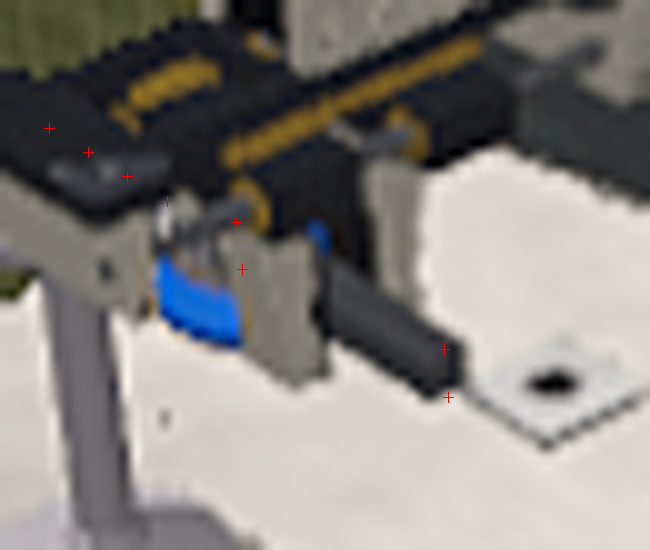

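View pics/o13b.png

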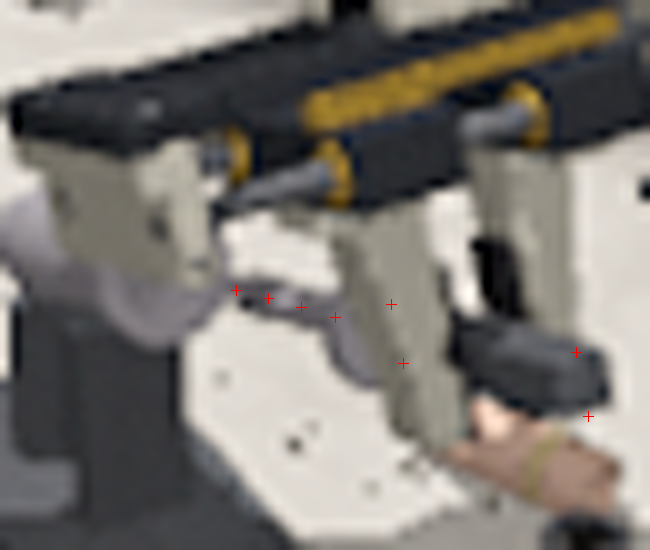

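```bash
python3 -c "
from cell import arm
print(arm.state()['qd'],arm.state()['grip_width']);print(arm.hand_in())"
```

```text
[ 2.34878110e-04  2.21494241e-03 -1.82339363e-03 -6.32404520e-04
  4.40984193e-04  8.81078996e-05] 16.02161770181252
the job is handed in; nothing more can be done
None
```

I carried out the whole job and handed it in at about 20 s of the 58 s allowed. No verdict is reported, so what follows comes from my own last checks.

- **Knob:** I turned it to about 1.54 rad. The last picture of the cradle shows the keeper swung clear along +x and the cradle empty.
- **Gauge in the tube:** It slid in without noticeable side force. The collar stopped on the rim with the tip 80.1 mm past my estimate of the mouth, at about 9 N along the bore. I then drew it straight out until the tip was about 49 mm clear of the mouth.
- **Reading position:** The tip is at about (446.5, 375.5, 165.5) mm, worked out from the arm's pose. I measured the post's top at about (446.4, 375.6, 139) mm across two views. That puts the tip about 26 mm above the post and within 1 mm of its middle. The tool is level to within 0.001 rad and the arm is still.
- **Grip:** The fingers read 16.0 mm on the 16 mm handle, with the grip force set at 45 N.

**Less certain:**
- In the final pose the gripper hides the tip from the scene camera. I checked the tip only from the arm's pose and the visible end of the handle, which agreed to about 1 pixel (2–3 mm).
- The scene camera showed a steady offset of about 1 pixel from the arm's own coordinates. I allowed for this at the tube and the post. Without that correction the post's top came out at 142 mm, which would make the gap about 23 mm.
- I saw no bystander move in the pictures, but I did not measure them again at the end.

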